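# Line up the ringed kernel under the hardness tester's plunger and load it

## Task

The blue marker has been left lying on the table of the grain hardness tester: stand it end-down in the pen pot, lay the kernel plate flat on the tester's table instead and slide it in until the kernel ringed in blue sits exactly under the plunger tip. Then, with the plate let go, pull the tester's lever fully down, keep it there for a second so that the plunger loads that kernel, and let the lever come all the way up again, leaving the plate where it is. Do not press the plunger on anything but the ringed kernel, and leave the other things on the desk where they stand.

Things in the scene. Friction and masses are not known exactly. Their poses are not given: they have to be found in the camera images.
- hardness_tester: Grain hardness tester, a grey cast C-frame fixed to the desk. Origin on the desk straight below the plunger; z up, open front towards its own -x. Base: x -140 to 105 mm, y +-57 mm. Flat steel work table, 14 mm above the desk: x -137 to 45, y +-50 mm. Column: x 55 to 103, y +-33 mm.
- head_front (a point): Front of the tester's overhanging head, lower edge: x -44, y 0, z 100 mm of the tester. The head: x -44 to 101, y -30 to 44, z 100 to 205 mm, with a dial (diameter 54, centre at z 152 mm) out to x = -57 mm and the plunger's bearing (diameter 30) down to z 76 mm. Near it only a tool leaning back from the head (about 40 degrees) has room.
- plunger: The tester's plunger, a dark steel pin (diameter 5 mm at the foot, 10 mm above) that hangs out of the head, pointing down, on a load spring. It moves only up and down. Origin at its tip.
- plunger_tip (a point): Centre of the plunger's flat tip (diameter 5 mm). At rest 40 mm above the desk: 26 mm above the tester's table, 12 mm above a kernel on a plate lying there. The lever takes it down 18 mm; it gives way by spring once it has met the kernel.
- load_lever (a joint): Angle of the tester's hand lever: 0 = up at rest, pointing forward (tester's -x) and 60 degrees above level; 1.05 = fully down, level. A spring brings it back up; 3 to 5 N at the knob takes it down.
- lever_knob (a point): Centre of the black ball (diameter 25 mm) at the end of the lever, 110 mm from the pivot; it moves with the lever in a plane parallel to the tester's x and z.
- lever_pivot (a point): Point of the lever's pivot axis in that same plane, fixed on the tester at x = 45, y = -66, z = 165 mm; the axis lies along the tester's y.
- kernel_plate: Loose aluminium plate 96 x 42 x 10 mm (x, y, z), about 110 g, with six round kernels (diameter 9 mm, standing 4 mm out of the top) at x = -26, -4, 18 mm and y = -10, 10 mm. Origin at the centre of its underside. The end at -x is bare (22 mm without kernels).
- ringed_kernel (a point): Top of the one kernel that has a blue ring (diameter 19 mm) drawn round it: at x = 18, y = 10, z = 14 mm of the plate.
- marker: Marker pen with a blue cap, 135 mm long (its y axis, +-68 mm), diameter about 16 mm, 20 g, lying on the tester's table. Origin on its underside below the middle: the pen's axis runs 8 mm above it along its own z.
- pen_pot: Round dark steel pen pot, outer diameter 49 mm (52 mm at the rubber foot), 92 mm high, inner diameter 42 mm, inner floor 12 mm up, about 350 g, standing loose. Origin at the centre of its underside.
- pen_pot_mouth (a point): Centre of the pot's mouth, 92 mm above its underside.
- glue_stick: Bystander: white and yellow glue stick standing, diameter 25, 90 mm high. Origin at the centre of its underside.
- sample_jar: Bystander: clear sample jar with red cap, diameter 42, 80 mm high. Origin at the centre of its underside.
- petri_dish: Bystander: small glass dish with seed, diameter 60, 13 mm high. Origin at the centre of its underside.
- small_carton: Bystander: small cardboard carton 40 x 60 x 52 mm. Origin at the centre of its underside.
- brass_weight: Bystander: brass knob weight, diameter 23, 37 mm high. Origin at the centre of its underside.

How it is judged:
By the outcome, as a careful person would: the job done as asked, in the order asked, and still so for the second after the job is handed in, with the robot touching nothing.
It also fails if it takes over 72 s, if anything falls off the work surface, if the arm or the gripper's body presses on something with over 40 N, if the wrist force passes 120 N, or if a joint passes its speed limit or range.

## Robot

A 6-joint arm with a two-finger parallel gripper is mounted at the origin on a cart in front of the work surface, level with it; the furniture and walls round the work are solid. World frame = base frame: x ahead of the robot, y to its left, z up, the work surface at z = 0. Lengths are in m, angles in rad, forces in N, time in s.
With the tool pointing down it reaches from about 0.375 to 0.9 m from the base axis. Payload 3.1 kg.
Tool frame: the origin (TCP) lies at the very end of the fingers, on their centre line; the grasp point (between the pads) lies 19 mm behind it; z points along the fingers, y is the direction in which the jaws open and shut (so a half turn about z gives the same grasp; the last joint's range is limited). The gripper opens to 85 mm and grips with 20 to 120 N. Pads are 22 mm wide; open, the fingers measure 114 mm over their backs; the gripper's body (76 mm by 85 mm) begins 54 mm behind the grasp point. The pads swing forward as they close: fully open they stand 13 mm farther back than shut.
Start: joints at [0.983, 0.527, 1.433, -0, 1.181, -0.178], TCP at [0.249, 0.573, 0.231] pointing down, gripper open.
Joint ranges: [-3.08, 3.08], [-0.75, 2.2], [0.22, 2.44], [-1.43, 4.57], [0, 2.65], [-2.85, 2.85]. Speed limits (rad/s): [2.79, 2.79, 3.14, 3.14, 3.14, 3.14].

## Interface

Orientations are given as a unit quaternion [x, y, z, w].
In Python, from station import manip gives the robot as it stands.
- The arm moves only by the tool send_rows, never from a script. Its argument "motion" is a list of rows, each an object with "gripper": the finger opening in mm, from 0 to 85.4; "travel": the shift along the tool's x, y, z in mm, a list of three; "rotation": the turn, a rotation vector about the tool's x, y, z in degrees, a list of three. In form: [{"gripper": gripper, "travel": [x, y, z], "rotation": [ax, ay, az]}, ...]. A call has 1 to 12 rows; each row shifts and turns the commanded pose from where the row before left it, along the tool's axes as they then stand; what a row does not reach is not made up. A row lasts 1/12 s, in which the tool goes at most 41.7 mm and 7.16 degrees, less where a joint would pass 70% of its speed; a pose out of reach is approached as far as the arm can. A call is refused whole if a number of a shift passes 41.7 or a number of a turn 7.16, either way. A call with a gripper value outside its range is refused whole. The fingers move at their own pace and stop on an object; "newtons" is the grip in N (left out, the last holds). Time passes only in rows, so rows that do not move let the fingers close. It gives the time, the measured TCP pose, the force and the opening at its end, in the units of the state.
- manip.sense(): the state, without advancing time (a new reading comes with each control period).
- manip.snapshot(name): name is "scene" or "top" or "wrist"; returns the picture (384x512x3 uint8, red, green, blue); there is no depth.
- manip.calibration(name): a dict with "fx", "fy", "cx", "cy" (pixels), "cam_to_world" (4x4, takes a point from camera to world coordinates). Camera axes: x right, y down, z forward; pixel columns grow to the right and rows downward; lengths in m; the calibration is good to about 2 mm. The wrist camera is an equidistant fisheye: a pixel r from the principal point sees the ray r / f radians off the axis. A picture is of the moment at which its call begins: read the wrist's pose just before it. calibration takes no time and is no camera call; for the wrist camera it gives the pose at the moment of the call.
- manip.sign_off(): hands the job in, once; it reports no verdict.
The state is a dict: "t": time; "q": joint angles; "qd": joint speeds; "tau": joint torques, N m; "tcp_pos": TCP position; "tool_rot": TCP orientation; "force": force on the tool from outside, world axes, zero at the start; "ft_torque": the same for the moment, N m; "finger_gap": opening from 0.0 (shut) to 1.0 (fully open).
Only numpy, scipy, OpenCV 4.12 (cv2) and the standard library are available. Lean on these libraries where they do the work, as an engineer would, in place of code of your own. Each camera call takes 0.05 s, during which the arm holds its last target. There are 200 camera calls.

## Working session

There is one attempt and no reset: what is moved stays moved. The work goes in short steps, Python scripts to look and compute and a tool call to move; the robot and the scene stay as the last step left them, time stands still between calls to the robot, and variables do not carry over. Pictures are saved under pics/ and viewed, about 8 in all and at most 12, crops included, and the job is handed in when it is done.

Besides the shell and the picture viewer there is one more tool, called after "Request:" as name(argument=value, ...), one argument or row to a line, values as JSON. send_rows: Moves the arm, as the interface text tells. Its arguments: {"type":"object","properties":{"motion":{"type":"array","items":{"type":"object","properties":{"gripper":{"type":"number"},"travel":{"type":"array","items":{"type":"number"}},"rotation":{"type":"array","items":{"type":"number"}}}}},"newtons":{"type":"number"}},"required":["motion"]}

```bash
mkdir -p pics; ls; python3 - <<'E'
from station import manip
import cv2,json
for n in ("scene","top"):
    c=manip.calibration(n); print(n,c["fx"],c["fy"],c["cx"],c["cy"]); print(c["cam_to_world"])
    im=manip.snapshot(n); cv2.imwrite(f"pics/{n}0.png",cv2.resize(im[:,:,::-1],(800,600),interpolation=cv2.INTER_CUBIC))
    cv2.imwrite(f"pics/{n}0_raw.png",im[:,:,::-1])
s=manip.sense(); print(s)
E
```

```text
pics
scene 384.47489233202367 384.47489233202367 257.31651457095785 196.61139720165946
[[ 0.43002173 -0.53971691  0.72373128 -0.43852307]
 [-0.90269462 -0.27031887  0.33476877 -0.51795419]
 [ 0.01495786 -0.79726618 -0.60344254  0.95382535]
 [ 0.          0.          0.          1.        ]]
top 370.44032174140546 370.44032174140546 254.0494325851553 196.63580533183637
[[-0.02245768 -0.99392747  0.10772112  0.39533434]
 [-0.99959942  0.02046734 -0.01954707 -0.05875764]
 [ 0.0172236  -0.10811695 -0.99398897  1.29541683]
 [ 0.          0.          0.          1.        ]]
{'t': 0.1, 'q': array([ 9.82533521e-01,  5.28372709e-01,  1.43376155e+00, -3.07023469e-05,
        1.18137684e+00, -1.78491325e-01]), 'qd': array([ 0.00095418, -0.00249827, -0.00422604,  0.00107376,  0.00025021,
        0.00221121]), 'tau': array([ 2.75464481e-04, -4.43301880e+01, -1.78585088e+01, -2.03041141e-04,
        3.85132604e-03,  2.44775106e-05]), 'tcp_pos': array([0.24862018, 0.57273495, 0.23043578]), 'tool_rot': array([ 2.03449478e-01,  9.79084976e-01, -8.94900825e-04, -3.45636337e-04]), 'force': array([-0.18525679,  0.19224784,  0.42509517]), 'ft_torque': array([-0.03392614, -0.007082  ,  0.02568089]), 'finger_gap': 0.9996648244792501}
```

View pics/scene0.png

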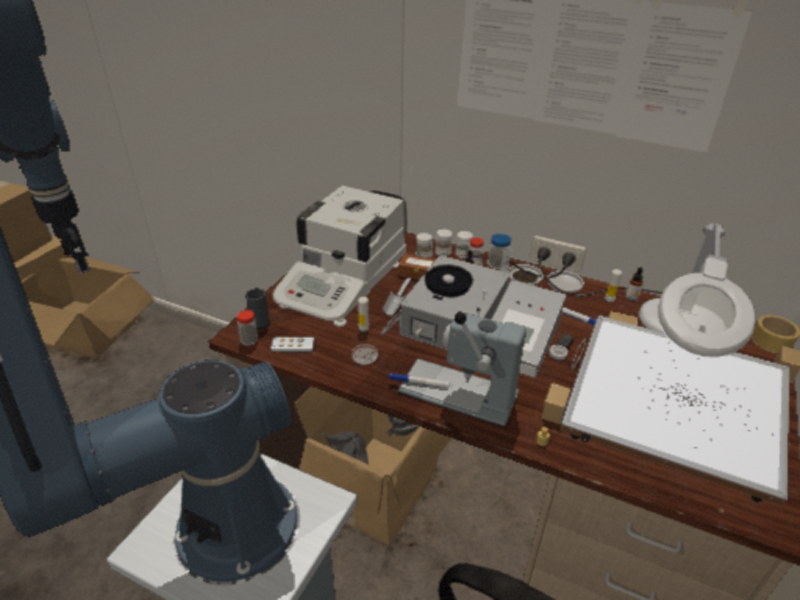

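View pics/top0.png

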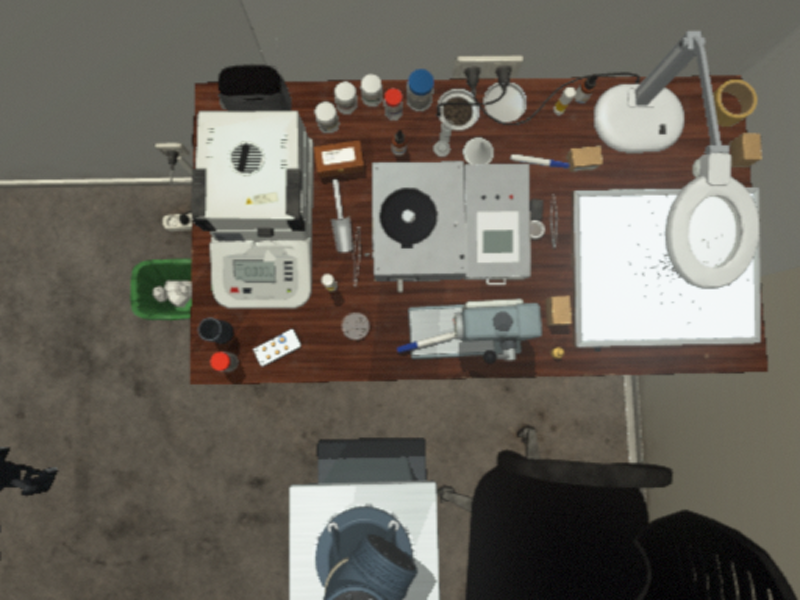

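The scene view shows the tester in front of the robot with its open side towards the left (world +y), the marker lying across its table, the pot at (257,305) and the plate at (292,344). In the top view the pot is at (213,332), the plate at (277,347), the marker from (400,349) to (455,337), and the tester table's left edge at x≈410.

```bash
cat > h.py <<'E'
import numpy as np, cv2
from scipy.spatial.transform import Rotation as R
from station import manip
def rays(name,px,cal=None):
    c=cal or manip.calibration(name); px=np.atleast_2d(px).astype(float)
    u=(px[:,0]-c["cx"])/c["fx"]; v=(px[:,1]-c["cy"])/c["fy"]
    if name=="wrist":
        th=np.hypot(u,v); k=np.sinc(th/np.pi)  # sin(th)/th
        d=np.c_[u*k,v*k,np.cos(th)]
    else: d=np.c_[u,v,np.ones(len(u))]
    T=np.array(c["cam_to_world"]); return T[:3,3],d@T[:3,:3].T
def onz(name,px,z,cal=None):
    o,d=rays(name,px,cal); return o+d*((z-o[2])/d[:,2])[:,None]
def proj(name,P,cal=None):
    c=cal or manip.calibration(name); T=np.array(c["cam_to_world"]); p=(np.atleast_2d(P)-T[:3,3])@T[:3,:3]
    if name=="wrist":
        r=np.hypot(p[:,0],p[:,1]); th=np.arctan2(r,p[:,2]); q=p[:,:2]*(th/np.maximum(r,1e-9))[:,None]
    else: q=p[:,:2]/p[:,2:]
    return q*[c["fx"],c["fy"]]+[c["cx"],c["cy"]]
def tri(n1,p1,n2,p2):
    o1,d1=rays(n1,p1);o2,d2=rays(n2,p2);A=np.c_[d1[0],-d2[0]];s=np.linalg.lstsq(A,o2-o1,rcond=None)[0]
    a=o1+d1[0]*s[0];b=o2+d2[0]*s[1];return (a+b)/2,np.linalg.norm(a-b)
E
python3 - <<'E'
from h import *
np.set_printoptions(precision=4,suppress=True)
k=1.5625
f=lambda n,x,y,z: print(n,onz("top",[x/k,y/k],z)[0])
f("pot",213,331,.092);f("jar",222,361,.08);f("plate",277,347,.01);f("mark blue",400,349,.022);f("mark other",480,331,.022)
f("tab TL",410,309,.014);f("tab BL",410,357,.014);f("dish",355,326,.01);f("glue",329,283,.09);f("knob",490,356,.26)
im=cv2.imread("pics/top0_raw.png")
hsv=cv2.cvtColor(im,cv2.COLOR_BGR2HSV)
m=((hsv[...,0]>108)&(hsv[...,0]<130)&(hsv[...,1]>150)).astype(np.uint8);m[:200]=0;m[:,:250]=m[:,:250]
n,l,st,ce=cv2.connectedComponentsWithStats(m);print(st[1:],ce[1:])
cv2.imwrite("pics/topcrop.png",cv2.resize(im[185:250,120:370],(800,208),interpolation=cv2.INTER_CUBIC))
s=cv2.imread("pics/scene0_raw.png");cv2.imwrite("pics/scenecrop.png",cv2.resize(s[180:280,140:360],None,fx=3.6,fy=3.6,interpolation=cv2.INTER_CUBIC))
a=cv2.resize(im[185:250,120:370],(792,206),interpolation=cv2.INTER_CUBIC);b=cv2.resize(s[180:280,140:360],(792,360),interpolation=cv2.INTER_CUBIC)
cv2.imwrite("pics/both.png",np.vstack([a,b]))
E
```

```text
pot [0.4841 0.2996 0.092 ]
jar [0.4221 0.2839 0.08  ]
plate [0.4517 0.183  0.01  ]
mark blue [ 0.441  -0.0884  0.022 ]
mark other [ 0.4768 -0.2661  0.022 ]
tab TL [ 0.5297 -0.1129  0.014 ]
tab BL [ 0.4232 -0.1103  0.014 ]
dish [0.4946 0.0102 0.01  ]
glue [0.5801 0.0591 0.09  ]
knob [ 0.4164 -0.2435  0.26  ]
[[255 220  11   5  30]
 [467 353   1   1   1]
 [393 359   1   1   1]
 [475 364   1   1   1]
 [364 367   1   1   1]
 [490 367   1   1   1]
 [372 375   1   1   1]
 [434 375   1   1   1]
 [440 376   1   1   1]
 [484 376   1   1   1]
 [378 382   1   1   1]
 [497 382   1   1   1]] [[260.1    221.8333]
 [467.     353.    ]
 [393.     359.    ]
 [475.     364.    ]
 [364.     367.    ]
 [490.     367.    ]
 [372.     375.    ]
 [434.     375.    ]
 [440.     376.    ]
 [484.     376.    ]
 [378.     382.    ]
 [497.     382.    ]]
```

View pics/both.png

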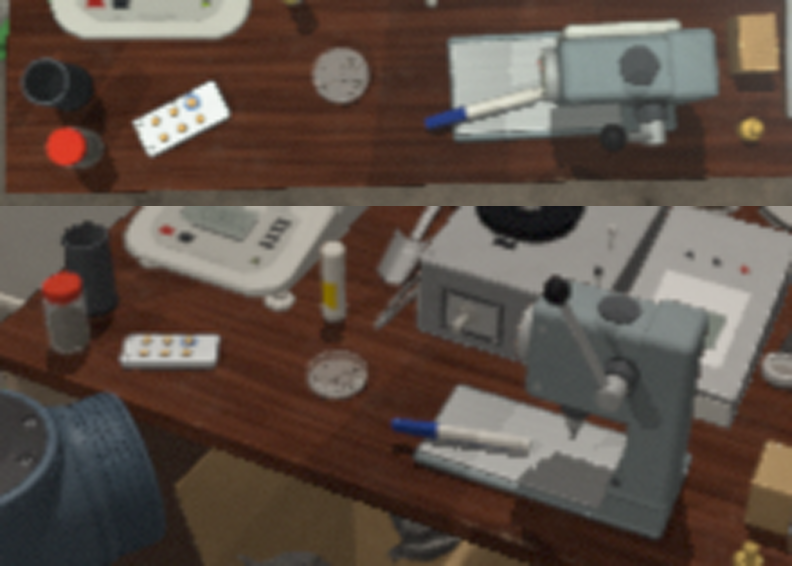

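The crop shows the ringed kernel in the plate's upper right column, so the plate's +x points to the tester, turned by about 25°. The pot is at world (0.48, 0.30), and the marker is lying on the table with its cap towards +y and overhanging the front edge.

I'll set up a helper that works out how far to go, and make a first approach with a wrist look over the plate and pot.

```bash
cat >> h.py <<'E'
def down(yaw):
    """tool straight down, jaw (y) axis at world azimuth yaw deg"""
    a=np.radians(yaw); y=np.array([np.cos(a),np.sin(a),0]); z=np.array([0,0,-1.]); return R.from_matrix(np.c_[np.cross(y,z),y,z])
def plan(pos,rot,N=None,cur=None):
    """per-row shift and turn (tool axes) that repeated N times reach the pose"""
    s=manip.sense(); p0,r0=(s["tcp_pos"],R.from_quat(s["tool_rot"])) if cur is None else cur
    w=np.degrees((r0.inv()*rot).as_rotvec()); d=r0.inv().apply(np.array(pos)-p0)*1e3
    if N is None: N=int(np.ceil(max(np.abs(w).max()/6,np.linalg.norm(d)/32,1)))
    dr=R.from_rotvec(w/N,degrees=True); M=sum((dr**k).as_matrix() for k in range(N))
    print("N",N,"travel",np.linalg.solve(M,d).round(1).tolist(),"rot",(w/N).round(2).tolist(),"| total",d.round(1),w.round(1)); return np.array(pos),rot
E
python3 - <<'E'
from h import *
c=plan([.42,.40,.27],down(66.5)); c=plan([.40,.19,.28],down(60),cur=c)
c=plan([.455,-.10,.27],down(14.5),cur=c)
E
```

```text
N 8 travel [-28.3, -11.3, -4.9] rot [-0.01, -0.0, 0.0] | total [-226.   -90.2  -39.5] [-0.1 -0.   0. ]
N 7 travel [-10.7, -28.2, -1.4] rot [0.0, 0.0, 0.93] | total [ -65.4 -200.6  -10. ] [0.  0.  6.5]
N 10 travel [-26.6, -14.6, 1.0] rot [0.0, 0.0, 4.55] | total [-192.6 -223.6   10. ] [ 0.   0.  45.5]
```

Request:
send_rows(
  motion=[
    {"gripper": 85, "travel": [-28.3, -11.3, -4.9], "rotation": [0, 0, 0]},
    {"gripper": 85, "travel": [-28.3, -11.3, -4.9], "rotation": [0, 0, 0]},
    {"gripper": 85, "travel": [-28.3, -11.3, -4.9], "rotation": [0, 0, 0]},
    {"gripper": 85, "travel": [-28.3, -11.3, -4.9], "rotation": [0, 0, 0]},
    {"gripper": 85, "travel": [-28.3, -11.3, -4.9], "rotation": [0, 0, 0]},
    {"gripper": 85, "travel": [-28.3, -11.3, -4.9], "rotation": [0, 0, 0]},
    {"gripper": 85, "travel": [-28.3, -11.3, -4.9], "rotation": [0, 0, 0]},
    {"gripper": 85, "travel": [-28.3, -11.3, -4.9], "rotation": [0, 0, 0]},
  ],
)

```text
t: 0.77
tcp_pos: [0.4212, 0.3988, 0.2703]
tool_rot: [0.203, 0.979, -0.0, -0.0]
force: [-0.2, -0.6, -0.5]
finger_gap: 0.994
```

Request:
send_rows(
  motion=[
    {"gripper": 85, "travel": [-10.7, -28.2, -1.4], "rotation": [0, 0, 0.93]},
    {"gripper": 85, "travel": [-10.7, -28.2, -1.4], "rotation": [0, 0, 0.93]},
    {"gripper": 85, "travel": [-10.7, -28.2, -1.4], "rotation": [0, 0, 0.93]},
    {"gripper": 85, "travel": [-10.7, -28.2, -1.4], "rotation": [0, 0, 0.93]},
    {"gripper": 85, "travel": [-10.7, -28.2, -1.4], "rotation": [0, 0, 0.93]},
    {"gripper": 85, "travel": [-10.7, -28.2, -1.4], "rotation": [0, 0, 0.93]},
    {"gripper": 85, "travel": [-10.7, -28.2, -1.4], "rotation": [0, 0, 0.93]},
    {"gripper": 85, "travel": [0, 0, 0], "rotation": [0, 0, 0]},
  ],
)

```text
t: 1.43
tcp_pos: [0.3988, 0.1863, 0.28]
tool_rot: [0.261, 0.965, -0.002, -0.001]
force: [0.1, -1.1, -0.1]
finger_gap: 0.99
```

```bash
python3 - <<'E'
from h import *
np.set_printoptions(precision=4,suppress=True)
c=manip.calibration("wrist"); im=manip.snapshot("wrist")[:,:,::-1]
import pickle; pickle.dump((c,im),open("w1.pkl","wb"))
print(c); s=manip.sense(); print(s["t"],s["tcp_pos"],s["tool_rot"],s["q"])
cv2.imwrite("pics/w1.png",cv2.resize(im,(800,600),interpolation=cv2.INTER_CUBIC))
E
```

```text
{'fx': 297.3186396354542, 'fy': 297.3186396354542, 'cx': 257.2065829210111, 'cy': 190.98251402469108, 'cam_to_world': array([[ 0.5039,  0.8286,  0.2438,  0.3362],
       [ 0.8638, -0.482 , -0.147 ,  0.2231],
       [-0.0043,  0.2847, -0.9586,  0.4225],
       [ 0.    ,  0.    ,  0.    ,  1.    ]])}
1.4833 [0.3998 0.1882 0.2802] [ 0.2607  0.9654 -0.0003 -0.0004] [ 0.1862  0.2124  1.8049 -0.0002  1.1253 -0.8571]
```

View pics/w1.png

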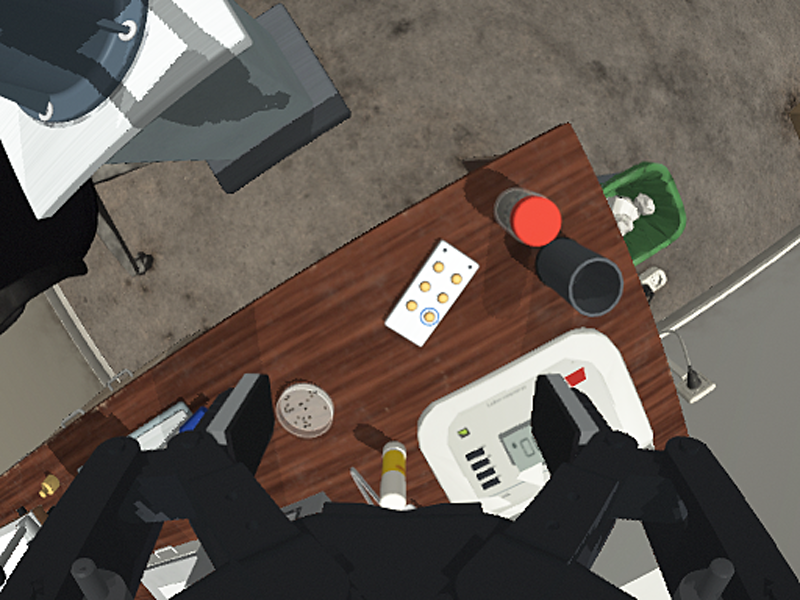

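The wrist picture shows the plate cleanly, with corners near (443,240), (479,266), (421,347) and (385,323), and the ring at (430,317). The pot's mouth is at (595,286) and the jar's cap at (536,221).

```bash
python3 - <<'E'
from h import *
import pickle
np.set_printoptions(precision=4,suppress=True)
c,im=pickle.load(open("w1.pkl","rb"));k=1.5625
g=im.astype(int); m=(g.min(2)>150).astype(np.uint8)
m[:140]=0;m[232:]=0;m[:,:230]=0;m[:,315:]=0
m=cv2.morphologyEx(m,cv2.MORPH_CLOSE,np.ones((9,9)))
ct=max(cv2.findContours(m,0,2)[0],key=cv2.contourArea).reshape(-1,2)
P=onz("wrist",ct,.010,c)[:,:2]*1e3
r=cv2.minAreaRect(P.astype(np.float32)); print("plate",r)
hsv=cv2.cvtColor(im,cv2.COLOR_BGR2HSV); b=((hsv[...,0]>95)&(hsv[...,0]<125)&(hsv[...,1]>90)&(m>0)).astype(np.uint8)
ys,xs=np.nonzero(b); print(len(xs)); (ex,ey),_,_=cv2.fitEllipse(np.c_[xs,ys].astype(np.float32)); print("ring",onz("wrist",[ex,ey],.01,c))
o=((hsv[...,0]>10)&(hsv[...,0]<28)&(hsv[...,1]>80)&(m>0)).astype(np.uint8)
n,l,st,ce=cv2.connectedComponentsWithStats(o)
ce=ce[1:][st[1:,4]>8]; print("kern",onz("wrist",ce,.013,c))
for n,p,z in(("pot",(595,286),.092),("jar",(536,221),.08),("potrim",(570,286),.092),("potrim",(621,286),.092)):print(n,onz("wrist",np.array(p)/k,z,c))
c0=(manip.sense()["tcp_pos"],R.from_quat(manip.sense()["tool_rot"]))
plan([.455,-.09,.25],down(14.5))
E
```

```text
plate ((451.3221435546875, 184.8226318359375), (42.578330993652344, 96.28125762939453), 26.15900230407715)
27
ring [[0.4687 0.1729 0.01  ]]
kern [[0.4307 0.2038 0.013 ]
 [0.4485 0.2123 0.013 ]
 [0.4403 0.184  0.013 ]
 [0.4582 0.1928 0.013 ]
 [0.4502 0.1643 0.013 ]
 [0.4681 0.1732 0.013 ]]
pot [[0.4873 0.3077 0.092 ]]
jar [[0.4215 0.2894 0.08  ]]
potrim [[0.4766 0.2891 0.092 ]]
potrim [[0.4989 0.328  0.092 ]]
N 9 travel [-28.4, -15.4, 3.4] rot [-0.01, -0.0, 5.03] | total [-187.8 -212.6   30.3] [-0.1 -0.  45.3]
```

Request:
send_rows(
  motion=[
    {"gripper": 85, "travel": [-28.4, -15.4, 3.4], "rotation": [0, 0, 5.03]},
    {"gripper": 85, "travel": [-28.4, -15.4, 3.4], "rotation": [0, 0, 5.03]},
    {"gripper": 85, "travel": [-28.4, -15.4, 3.4], "rotation": [0, 0, 5.03]},
    {"gripper": 85, "travel": [-28.4, -15.4, 3.4], "rotation": [0, 0, 5.03]},
    {"gripper": 85, "travel": [-28.4, -15.4, 3.4], "rotation": [0, 0, 5.03]},
    {"gripper": 85, "travel": [-28.4, -15.4, 3.4], "rotation": [0, 0, 5.03]},
    {"gripper": 85, "travel": [-28.4, -15.4, 3.4], "rotation": [0, 0, 5.03]},
    {"gripper": 85, "travel": [-28.4, -15.4, 3.4], "rotation": [0, 0, 5.03]},
    {"gripper": 85, "travel": [-28.4, -15.4, 3.4], "rotation": [0, 0, 5.03]},
    {"gripper": 85, "travel": [0, 0, 0], "rotation": [0, 0, 0]},
  ],
)

```text
t: 2.32
tcp_pos: [0.4574, -0.0918, 0.249]
tool_rot: [0.613, 0.79, -0.001, 0.001]
force: [0.3, 0.8, 0.1]
finger_gap: 0.997
```

```bash
python3 - <<'E'
from h import *
np.set_printoptions(precision=4,suppress=True)
c=manip.calibration("wrist"); im=manip.snapshot("wrist")[:,:,::-1]
import pickle; pickle.dump((c,im),open("w2.pkl","wb"))
s=manip.sense(); print(s["t"],s["tcp_pos"],s["tool_rot"],s["q"])
cv2.imwrite("pics/w2.png",cv2.resize(im,(800,600),interpolation=cv2.INTER_CUBIC))
E
```

```text
2.3667 [ 0.4571 -0.0894  0.2492] [ 0.612   0.7909  0.0001 -0.0002] [-0.4339  0.2889  1.796   0.0002  1.057  -0.6876]
```

View pics/w2.png

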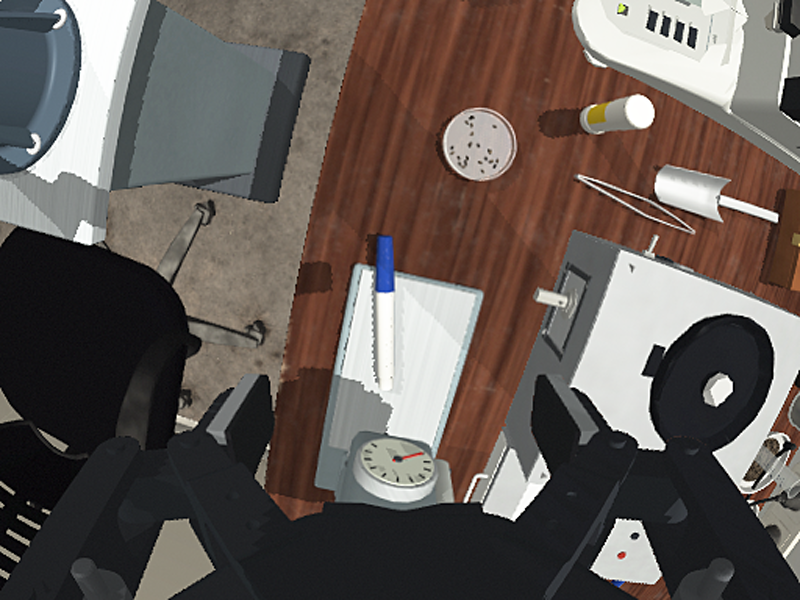

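The view shows the marker from its cap end at (385,237) to its tail at (386,389). The table's front corners are at (362,266) and (482,290), and the right edge runs down to about (452,430).

```bash
python3 - <<'E'
from h import *
import pickle
np.set_printoptions(precision=4,suppress=True)
c,im=pickle.load(open("w2.pkl","rb"));k=1.5625
for n,p,z in(("cap",(385,236),.022),("tail",(386,389),.022),("FL",(362,266),.014),("FR",(482,290),.014),("R2",(460,397),.014),("dial",(397,460),.152)):print(n,onz("wrist",np.array(p)/k,z,c))
# table mask: bright grey low saturation region near the marker
hsv=cv2.cvtColor(im,cv2.COLOR_BGR2HSV)
m=((hsv[...,1]<40)&(hsv[...,2]>150)).astype(np.uint8)
m[:165]=0;m[265:]=0;m[:,:215]=0;m[:,312:]=0
ct=max(cv2.findContours(m,0,2)[0],key=cv2.contourArea)
a=cv2.approxPolyDP(ct,4,True).reshape(-1,2); print(np.c_[a*k,onz("wrist",a,.014,c)[:,:2]])
cv2.imwrite("pics/m2.png",m*255)
E
```

```text
cap [[ 0.4402 -0.0816  0.022 ]]
tail [[ 0.4735 -0.2144  0.022 ]]
FL [[ 0.4277 -0.1121  0.014 ]]
FR [[ 0.5311 -0.1071  0.014 ]]
R2 [[ 0.5426 -0.2102  0.014 ]]
dial [[ 0.48   -0.1947  0.152 ]]
[[354.6875 265.625    0.4216  -0.1133]
 [335.9375 373.4375   0.4266  -0.2148]
 [378.125  392.1875   0.468   -0.2236]
 [392.1875 412.5      0.4857  -0.2415]
 [446.875  412.5      0.5355  -0.2292]
 [481.25   292.1875   0.5311  -0.1091]
 [395.3125 271.875    0.4558  -0.1102]
 [395.3125 290.625    0.4598  -0.126 ]
 [375.     293.75     0.4438  -0.1329]
 [375.     382.8125   0.463   -0.2149]
 [371.875  270.3125   0.4365  -0.1137]]
```

```bash
python3 - <<'E'
from h import *
c=plan([.4525,-.1305,.07],down(14.1)); c=plan([.4525,-.1305,.0175],down(14.1),cur=c)
c=plan([.4525,-.1305,.0295],down(14.1),cur=c); c=plan([.445,-.06,.05],down(14.1),cur=c)
E
```

```text
N 6 travel [-6.4, -2.4, 29.9] rot [-0.0, -0.0, 0.07] | total [-38.7 -14.8 179.2] [-0.  -0.   0.4]
N 2 travel [0.0, 0.0, 26.2] rot [0.0, 0.0, 0.0] | total [ 0.   0.  52.5] [0. 0. 0.]
N 1 travel [0.0, 0.0, -12.0] rot [0.0, 0.0, 0.0] | total [  0.   0. -12.] [0. 0. 0.]
N 3 travel [23.4, 3.3, -6.8] rot [0.0, 0.0, 0.0] | total [ 70.2   9.9 -20.5] [0. 0. 0.]
```

Request:
send_rows(
  motion=[
    {"gripper": 60, "travel": [-6.4, -2.4, 29.9], "rotation": [0, 0, 0]},
    {"gripper": 60, "travel": [-6.4, -2.4, 29.9], "rotation": [0, 0, 0]},
    {"gripper": 60, "travel": [-6.4, -2.4, 29.9], "rotation": [0, 0, 0]},
    {"gripper": 60, "travel": [-6.4, -2.4, 29.9], "rotation": [0, 0, 0]},
    {"gripper": 60, "travel": [-6.4, -2.4, 29.9], "rotation": [0, 0, 0]},
    {"gripper": 60, "travel": [-6.4, -2.4, 29.9], "rotation": [0, 0, 0]},
    {"gripper": 60, "travel": [0, 0, 20], "rotation": [0, 0, 0]},
    {"gripper": 60, "travel": [0, 0, 20], "rotation": [0, 0, 0]},
    {"gripper": 60, "travel": [0, 0, 12.5], "rotation": [0, 0, 0]},
    {"gripper": 60, "travel": [0, 0, 0], "rotation": [0, 0, 0]},
  ],
)

```text
t: 3.2
tcp_pos: [0.4518, -0.1263, 0.0154]
tool_rot: [0.61, 0.793, -0.0, -0.002]
force: [-0.3, 0.0, -0.9]
finger_gap: 0.706
```

Request:
send_rows(
  newtons=30,
  motion=[
    {"gripper": 5, "travel": [0, 0, 0], "rotation": [0, 0, 0]},
    {"gripper": 5, "travel": [0, 0, 0], "rotation": [0, 0, 0]},
    {"gripper": 5, "travel": [0, 0, 0], "rotation": [0, 0, 0]},
    {"gripper": 5, "travel": [0, 0, 0], "rotation": [0, 0, 0]},
    {"gripper": 5, "travel": [0, 0, 0], "rotation": [0, 0, 0]},
    {"gripper": 5, "travel": [0, 0, 0], "rotation": [0, 0, 0]},
    {"gripper": 5, "travel": [0, 0, 0], "rotation": [0, 0, 0]},
    {"gripper": 5, "travel": [0, 0, 0], "rotation": [0, 0, 0]},
  ],
)

```text
t: 3.87
tcp_pos: [0.4531, -0.1284, 0.0189]
tool_rot: [0.611, 0.792, 0.0, 0.001]
force: [1.6, 3.1, 6.4]
finger_gap: 0.167
```

```bash
cat >> h.py <<'E'
def point(az,el=0,x_up=True):
    """tool z at azimuth az, elevation el; tool x upward"""
    a,e=np.radians([az,el]); z=np.array([np.cos(a)*np.cos(e),np.sin(a)*np.cos(e),np.sin(e)])
    y=np.cross(z,[0,0,1.]); y/=np.linalg.norm(y); return R.from_matrix(np.c_[np.cross(y,z),y,z])
E
python3 - <<'E'
from h import *
s=manip.sense();c=(s["tcp_pos"],R.from_quat(s["tool_rot"]))
c=(c[0]+[-.0175,.0725,.032],c[1]); c=plan([.435,-.03,.22],c[1],cur=c)
c=plan([.46,.15,.27],point(90),cur=c)
c=plan([.487,.3105,.21],point(90),cur=c)
E
```

```text
N 6 travel [4.2, 1.1, -28.2] rot [0.0, 0.0, 0.0] | total [  25.     6.3 -169.1] [0. 0. 0.]
N 15 travel [12.0, 3.6, 6.0] rot [-0.76, 5.97, 0.78] | total [167.7  70.  -50.1] [-11.5  89.5  11.6]
N 6 travel [-10.0, 4.5, 26.8] rot [0.0, 0.0, 0.0] | total [-60.   27.  160.5] [0. 0. 0.]
```

Request:
send_rows(
  motion=[
    {"gripper": 5, "travel": [0, 0, -12], "rotation": [0, 0, 0]},
    {"gripper": 5, "travel": [24.9, 0, -6.8], "rotation": [0, 0, 0]},
    {"gripper": 5, "travel": [24.9, 0, -6.8], "rotation": [0, 0, 0]},
    {"gripper": 5, "travel": [24.9, 0, -6.8], "rotation": [0, 0, 0]},
    {"gripper": 5, "travel": [0, 0, 0], "rotation": [0, 0, 0]},
  ],
)

```text
t: 4.28
tcp_pos: [0.4302, -0.0526, 0.0513]
tool_rot: [0.609, 0.793, -0.0, -0.002]
force: [-1.3, 0.4, -0.3]
finger_gap: 0.167
```

Request:
send_rows(
  motion=[
    {"gripper": 5, "travel": [4.2, 1.1, -28.2], "rotation": [0, 0, 0]},
    {"gripper": 5, "travel": [4.2, 1.1, -28.2], "rotation": [0, 0, 0]},
    {"gripper": 5, "travel": [4.2, 1.1, -28.2], "rotation": [0, 0, 0]},
    {"gripper": 5, "travel": [4.2, 1.1, -28.2], "rotation": [0, 0, 0]},
    {"gripper": 5, "travel": [4.2, 1.1, -28.2], "rotation": [0, 0, 0]},
    {"gripper": 5, "travel": [4.2, 1.1, -28.2], "rotation": [0, 0, 0]},
  ],
)

```text
t: 4.78
tcp_pos: [0.4332, -0.0304, 0.2211]
tool_rot: [0.611, 0.792, 0.0, 0.0]
force: [-0.3, -0.5, -0.6]
finger_gap: 0.168
```

Request:
send_rows(
  motion=[
    {"gripper": 5, "travel": [12, 3.6, 6], "rotation": [-0.76, 5.97, 0.78]},
    {"gripper": 5, "travel": [12, 3.6, 6], "rotation": [-0.76, 5.97, 0.78]},
    {"gripper": 5, "travel": [12, 3.6, 6], "rotation": [-0.76, 5.97, 0.78]},
    {"gripper": 5, "travel": [12, 3.6, 6], "rotation": [-0.76, 5.97, 0.78]},
    {"gripper": 5, "travel": [12, 3.6, 6], "rotation": [-0.76, 5.97, 0.78]},
    {"gripper": 5, "travel": [12, 3.6, 6], "rotation": [-0.76, 5.97, 0.78]},
    {"gripper": 5, "travel": [12, 3.6, 6], "rotation": [-0.76, 5.97, 0.78]},
    {"gripper": 5, "travel": [12, 3.6, 6], "rotation": [-0.76, 5.97, 0.78]},
  ],
)

```text
t: 5.45
tcp_pos: [0.4417, 0.0765, 0.2105]
tool_rot: [0.598, 0.689, 0.29, -0.289]
force: [0.2, 0.4, -0.5]
finger_gap: 0.17
```

```bash
python3 - <<'E'
from h import *
s=manip.sense();print(s["t"],s["tcp_pos"],s["q"],R.from_quat(s["tool_rot"]).as_matrix().round(2))
c=plan([.46,.15,.27],point(90))
E
```

```text
5.45 [0.44174009 0.07651877 0.21049684] [-0.53991835  0.53444051  1.90259624  0.68074199  1.33848052 -1.06459518] [[-0.12  0.99 -0.05]
 [ 0.66  0.12  0.74]
 [ 0.74  0.05 -0.67]]
N 7 travel [12.1, 3.6, 6.2] rot [-0.75, 5.93, 0.76] | total [90.5 29.8 14.2] [-5.3 41.5  5.3]
```

Request:
send_rows(
  motion=[
    {"gripper": 5, "travel": [12.1, 3.6, 6.2], "rotation": [-0.75, 5.93, 0.76]},
    {"gripper": 5, "travel": [12.1, 3.6, 6.2], "rotation": [-0.75, 5.93, 0.76]},
    {"gripper": 5, "travel": [12.1, 3.6, 6.2], "rotation": [-0.75, 5.93, 0.76]},
    {"gripper": 5, "travel": [12.1, 3.6, 6.2], "rotation": [-0.75, 5.93, 0.76]},
    {"gripper": 5, "travel": [12.1, 3.6, 6.2], "rotation": [-0.75, 5.93, 0.76]},
    {"gripper": 5, "travel": [12.1, 3.6, 6.2], "rotation": [-0.75, 5.93, 0.76]},
    {"gripper": 5, "travel": [12.1, 3.6, 6.2], "rotation": [-0.75, 5.93, 0.76]},
    {"gripper": 5, "travel": [0, 0, 0], "rotation": [0, 0, 0]},
  ],
)

```text
t: 6.12
tcp_pos: [0.4591, 0.151, 0.268]
tool_rot: [-0.501, -0.499, -0.498, 0.501]
force: [-0.0, -0.5, 0.4]
finger_gap: 0.172
```

```bash
python3 - <<'E'
from h import *
s=manip.sense();print(s["t"],s["tcp_pos"],s["q"],R.from_quat(s["tool_rot"]).as_matrix().round(2))
c=plan([.487,.3105,.22],point(90))
im=manip.snapshot("wrist")[:,:,::-1]; sc=manip.snapshot("scene")[:,:,::-1]
cv2.imwrite("pics/w3.png",np.hstack([cv2.resize(im,(400,300)),cv2.resize(sc[60:270,60:340],(400,300))]))
E
```

```text
6.1167 [0.45907905 0.15095806 0.26799176] [-0.53938265  0.82213884  1.941678    1.06110045  1.76109866 -1.23813702] [[ 0.  1. -0.]
 [ 0.  0.  1.]
 [ 1. -0. -0.]]
N 6 travel [-8.0, 4.7, 26.6] rot [-0.02, 0.01, -0.05] | total [-47.7  28.4 159.5] [-0.1  0.1 -0.3]
```

View pics/w3.png

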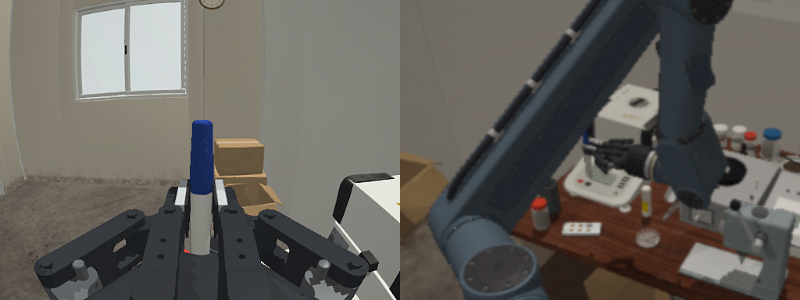

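The left half of the picture shows the marker held upright with its cap up. The right half shows the table clear and the tool pointing at the pot.

Request:
send_rows(
  motion=[
    {"gripper": 5, "travel": [-8, 4.7, 26.6], "rotation": [0, 0, 0]},
    {"gripper": 5, "travel": [-8, 4.7, 26.6], "rotation": [0, 0, 0]},
    {"gripper": 5, "travel": [-8, 4.7, 26.6], "rotation": [0, 0, 0]},
    {"gripper": 5, "travel": [-8, 4.7, 26.6], "rotation": [0, 0, 0]},
    {"gripper": 5, "travel": [-8, 4.7, 26.6], "rotation": [0, 0, 0]},
    {"gripper": 5, "travel": [-8, 4.7, 26.6], "rotation": [0, 0, 0]},
    {"gripper": 5, "travel": [0, 0, 0], "rotation": [0, 0, 0]},
    {"gripper": 5, "travel": [0, 0, 0], "rotation": [0, 0, 0]},
  ],
)

```text
t: 6.88
tcp_pos: [0.4861, 0.3114, 0.2211]
tool_rot: [0.5, 0.503, 0.497, -0.5]
force: [-0.5, -0.0, 0.7]
finger_gap: 0.171
```

```bash
python3 - <<'E'
from h import *
s=manip.sense();print(s["t"],s["tcp_pos"],s["q"],R.from_quat(s["tool_rot"]).as_matrix().round(2))
c=plan([.487,.3105,.13],point(90))
im=manip.snapshot("wrist")[:,:,::-1]; sc=manip.snapshot("scene")[:,:,::-1]
cv2.imwrite("pics/w4.png",np.hstack([cv2.resize(im,(400,300)),cv2.resize(sc[130:240,120:260],(400,300))]))
E
```

```text
6.8833 [0.48609419 0.3114265  0.22112637] [-0.19927161  0.91935894  1.92012947  1.37327216  1.62593453 -1.27561983] [[-0.    1.   -0.01]
 [ 0.01  0.01  1.  ]
 [ 1.    0.   -0.01]]
N 3 travel [-30.4, 0.3, -0.2] rot [-0.11, 0.11, 0.02] | total [-91.1   0.8  -0.4] [-0.3  0.3  0.1]
```

View pics/w4.png

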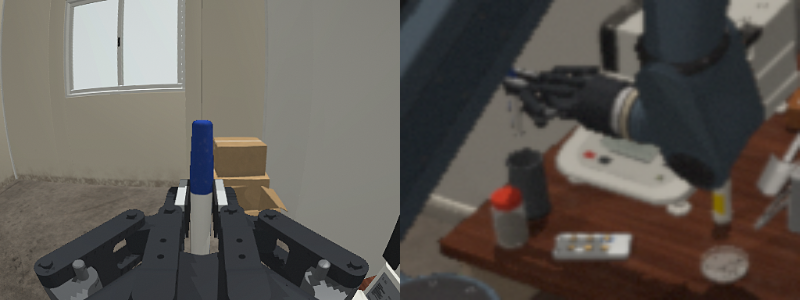

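```bash
python3 - <<'E'
from h import *
c=plan([.488,.3104,.22],point(78),3); c=plan([.488,.3104,.133],point(78),4,cur=c)
E
```

```text
N 3 travel [-0.5, 0.3, 0.2] rot [-4.04, 0.09, 0.03] | total [-1.4  1.   0.5] [-12.1   0.3   0.1]
N 4 travel [-21.8, 0.0, 0.0] rot [0.0, 0.0, 0.0] | total [-87.   0.   0.] [0. 0. 0.]
```

Request:
send_rows(
  motion=[
    {"gripper": 5, "travel": [-0.5, 0.3, 0.2], "rotation": [-4.04, 0.09, 0]},
    {"gripper": 5, "travel": [-0.5, 0.3, 0.2], "rotation": [-4.04, 0.09, 0]},
    {"gripper": 5, "travel": [-0.5, 0.3, 0.2], "rotation": [-4.04, 0.09, 0]},
    {"gripper": 5, "travel": [0, 0, 0], "rotation": [0, 0, 0]},
    {"gripper": 5, "travel": [-21.8, 0, 0], "rotation": [0, 0, 0]},
    {"gripper": 5, "travel": [-21.8, 0, 0], "rotation": [0, 0, 0]},
    {"gripper": 5, "travel": [-21.8, 0, 0], "rotation": [0, 0, 0]},
    {"gripper": 5, "travel": [-21.8, 0, 0], "rotation": [0, 0, 0]},
    {"gripper": 5, "travel": [0, 0, 0], "rotation": [0, 0, 0]},
    {"gripper": 5, "travel": [0, 0, 0], "rotation": [0, 0, 0]},
  ],
)

```text
t: 7.82
tcp_pos: [0.4886, 0.3101, 0.132]
tool_rot: [0.549, 0.444, 0.55, -0.446]
force: [0.3, 0.3, 0.0]
finger_gap: 0.17
```

```bash
python3 - <<'E'
from h import *
s=manip.sense();print(s["t"],s["tcp_pos"],s["q"],s["force"])
t=manip.snapshot("top")[:,:,::-1]; sc=manip.snapshot("scene")[:,:,::-1]
cv2.imwrite("pics/w5.png",np.hstack([cv2.resize(t[185:245,110:190],(400,300)),cv2.resize(sc[150:240,130:250],(400,300))]))
E
```

```text
7.8167 [0.48856462 0.31011689 0.13199912] [-0.21617505  1.13754948  2.02206981  1.56450866  1.5724516  -1.58764049] [0.29687681 0.25618295 0.02722747]
```

View pics/w5.png

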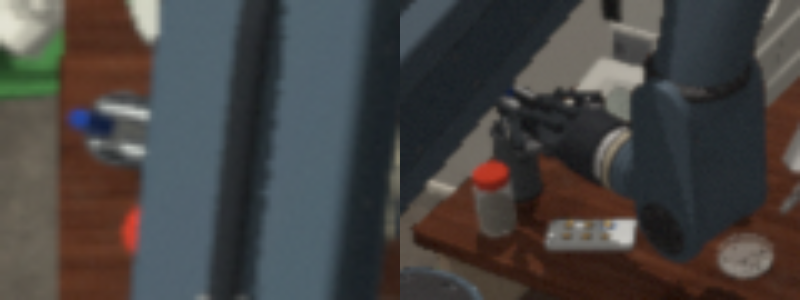

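No contact force shows and the marker's lower half is inside the pot, so I'll release it and back out.

Request:
send_rows(
  motion=[
    {"gripper": 40, "travel": [0, 0, 0], "rotation": [0, 0, 0]},
    {"gripper": 40, "travel": [0, 0, 0], "rotation": [0, 0, 0]},
    {"gripper": 40, "travel": [0, 0, 0], "rotation": [0, 0, 0]},
    {"gripper": 40, "travel": [0, 0, 0], "rotation": [0, 0, 0]},
    {"gripper": 40, "travel": [0, 0, -20], "rotation": [0, 0, 0]},
    {"gripper": 40, "travel": [0, 0, -25], "rotation": [0, 0, 0]},
    {"gripper": 40, "travel": [0, 0, -25], "rotation": [0, 0, 0]},
    {"gripper": 40, "travel": [20, 0, -15], "rotation": [0, 0, 0]},
    {"gripper": 60, "travel": [30, 0, 0], "rotation": [0, 0, 0]},
    {"gripper": 60, "travel": [30, 0, 0], "rotation": [0, 0, 0]},
    {"gripper": 60, "travel": [30, 0, 0], "rotation": [0, 0, 0]},
  ],
)

```text
t: 8.83
tcp_pos: [0.47, 0.2273, 0.2432]
tool_rot: [0.55, 0.444, 0.549, -0.446]
force: [0.1, 0.1, 0.6]
finger_gap: 0.702
```

```bash
python3 - <<'E'
from h import *
s=manip.sense();print(s["t"],s["tcp_pos"],s["q"],s["force"],s["finger_gap"])
sc=manip.snapshot("scene")[:,:,::-1]
hsv=cv2.cvtColor(sc,cv2.COLOR_BGR2HSV); m=((hsv[...,0]>108)&(hsv[...,0]<130)&(hsv[...,1]>150)).astype(np.uint8)
n,l,st,ce=cv2.connectedComponentsWithStats(m); print(st[1:][st[1:,4]>4])
print(proj("scene",[[.487,.3077,.092],[.487,.3077,.147],[.487,.3077,.115]]))
c=plan([.4513,.1848,.18],down(26)); c=plan([.4513,.1848,.003],down(26),cur=c)
E
```

```text
8.8333 [0.4700305  0.22732139 0.24323626] [-0.42497851  0.88443854  2.11431247  1.3584975   1.60231713 -1.42860759] [0.14900531 0.12073831 0.55229827] 0.7020976293945163
[[165 176   2   8  13]
 [377 204   3   3   6]]
[[162.86653776 187.27516378]
 [160.89987812 175.29492697]
 [162.05505071 182.33185441]]
N 15 travel [-5.7, -2.4, 0.9] rot [2.0, -5.78, -1.97] | total [-68.4  -8.6 -46.4] [ 30.  -86.6 -29.6]
N 6 travel [0.0, 0.0, 29.5] rot [0.0, 0.0, 0.0] | total [  0.   0. 177.] [0. 0. 0.]
```

Request:
send_rows(
  motion=[
    {"gripper": 65, "travel": [-5.7, -2.4, 0.9], "rotation": [2, -5.78, -1.97]},
    {"gripper": 65, "travel": [-5.7, -2.4, 0.9], "rotation": [2, -5.78, -1.97]},
    {"gripper": 65, "travel": [-5.7, -2.4, 0.9], "rotation": [2, -5.78, -1.97]},
    {"gripper": 65, "travel": [-5.7, -2.4, 0.9], "rotation": [2, -5.78, -1.97]},
    {"gripper": 65, "travel": [-5.7, -2.4, 0.9], "rotation": [2, -5.78, -1.97]},
    {"gripper": 65, "travel": [-5.7, -2.4, 0.9], "rotation": [2, -5.78, -1.97]},
    {"gripper": 65, "travel": [-5.7, -2.4, 0.9], "rotation": [2, -5.78, -1.97]},
    {"gripper": 65, "travel": [-5.7, -2.4, 0.9], "rotation": [2, -5.78, -1.97]},
  ],
)

```text
t: 9.55
tcp_pos: [0.4549, 0.2195, 0.1971]
tool_rot: [0.59, 0.723, 0.278, -0.227]
force: [-0.2, 0.2, -0.3]
finger_gap: 0.759
```

Request:
send_rows(
  motion=[
    {"gripper": 65, "travel": [-5.7, -2.4, 0.9], "rotation": [2, -5.78, -1.97]},
    {"gripper": 65, "travel": [-5.7, -2.4, 0.9], "rotation": [2, -5.78, -1.97]},
    {"gripper": 65, "travel": [-5.7, -2.4, 0.9], "rotation": [2, -5.78, -1.97]},
    {"gripper": 65, "travel": [-5.7, -2.4, 0.9], "rotation": [2, -5.78, -1.97]},
    {"gripper": 65, "travel": [-5.7, -2.4, 0.9], "rotation": [2, -5.78, -1.97]},
    {"gripper": 65, "travel": [-5.7, -2.4, 0.9], "rotation": [2, -5.78, -1.97]},
    {"gripper": 65, "travel": [-5.7, -2.4, 0.9], "rotation": [2, -5.78, -1.97]},
    {"gripper": 65, "travel": [0, 0, 0], "rotation": [0, 0, 0]},
  ],
)

```text
t: 10.22
tcp_pos: [0.4498, 0.1858, 0.1743]
tool_rot: [0.527, 0.85, -0.004, -0.0]
force: [-0.4, 0.6, -0.5]
finger_gap: 0.762
```

```bash
python3 - <<'E'
from h import *
s=manip.sense();print(s["t"],s["tcp_pos"],s["q"],s["finger_gap"])
c=plan([.4513,.1848,.05],down(26)); c=plan([.4513,.1848,.0015],down(26),cur=c)
E
```

```text
10.2167 [0.44983747 0.18584364 0.17426491] [ 0.16570687  0.43241967  1.82747685 -0.00826567  0.88796091 -0.28922838] 0.7624300920419591
N 4 travel [-0.3, 0.4, 31.1] rot [-0.11, 0.06, 0.09] | total [ -1.    1.8 124.3] [-0.4  0.2  0.4]
N 2 travel [0.0, 0.0, 24.2] rot [0.0, 0.0, 0.0] | total [ 0.   0.  48.5] [0. 0. 0.]
```

Request:
send_rows(
  newtons=40,
  motion=[
    {"gripper": 65, "travel": [-0.3, 0.4, 31.1], "rotation": [-0.1, 0.06, 0.09]},
    {"gripper": 65, "travel": [-0.3, 0.4, 31.1], "rotation": [-0.1, 0.06, 0.09]},
    {"gripper": 65, "travel": [-0.3, 0.4, 31.1], "rotation": [-0.1, 0.06, 0.09]},
    {"gripper": 65, "travel": [-0.3, 0.4, 31.1], "rotation": [-0.1, 0.06, 0.09]},
    {"gripper": 65, "travel": [0, 0, 20], "rotation": [0, 0, 0]},
    {"gripper": 65, "travel": [0, 0, 18], "rotation": [0, 0, 0]},
    {"gripper": 65, "travel": [0, 0, 10], "rotation": [0, 0, 0]},
    {"gripper": 65, "travel": [0, 0, 0], "rotation": [0, 0, 0]},
  ],
)

```text
t: 10.88
tcp_pos: [0.451, 0.1826, -0.0002]
tool_rot: [0.533, 0.846, -0.001, -0.003]
force: [-0.4, -0.3, 0.4]
finger_gap: 0.761
```

Request:
send_rows(
  motion=[
    {"gripper": 30, "travel": [0, 0, 0], "rotation": [0, 0, 0]},
    {"gripper": 30, "travel": [0, 0, 0], "rotation": [0, 0, 0]},
    {"gripper": 30, "travel": [0, 0, 0], "rotation": [0, 0, 0]},
    {"gripper": 30, "travel": [0, 0, 0], "rotation": [0, 0, 0]},
    {"gripper": 30, "travel": [0, 0, 0], "rotation": [0, 0, 0]},
    {"gripper": 30, "travel": [0, 0, 0], "rotation": [0, 0, 0]},
  ],
)

```text
t: 11.38
tcp_pos: [0.4533, 0.1834, 0.0027]
tool_rot: [0.532, 0.847, 0.001, 0.0]
force: [0.3, -0.1, 7.0]
finger_gap: 0.471
```

```bash
python3 - <<'E'
from h import *
s=manip.sense();c=(s["tcp_pos"],R.from_quat(s["tool_rot"]))
c=plan(c[0]+[0,0,.1],c[1],cur=c)
c=plan([.469,-.137,.10],down(2.5),cur=c); c=plan([.469,-.137,.018],down(2.5),cur=c)
E
```

```text
N 4 travel [0.0, 0.1, -25.0] rot [0.0, 0.0, 0.0] | total [   0.1    0.2 -100. ] [0. 0. 0.]
N 11 travel [-28.7, -6.3, 0.2] rot [0.01, -0.01, 2.11] | total [-295.6 -124.6    2.1] [ 0.1 -0.1 23.2]
N 3 travel [0.0, 0.0, 27.3] rot [0.0, 0.0, 0.0] | total [ 0.  0. 82.] [0. 0. 0.]
```

Request:
send_rows(
  motion=[
    {"gripper": 30, "travel": [0, 0, -25], "rotation": [0, 0, 0]},
    {"gripper": 30, "travel": [0, 0, -25], "rotation": [0, 0, 0]},
    {"gripper": 30, "travel": [0, 0, -25], "rotation": [0, 0, 0]},
    {"gripper": 30, "travel": [0, 0, -25], "rotation": [0, 0, 0]},
    {"gripper": 30, "travel": [0, 0, 0], "rotation": [0, 0, 0]},
  ],
)

```text
t: 11.8
tcp_pos: [0.4552, 0.1838, 0.1056]
tool_rot: [0.532, 0.847, 0.003, 0.002]
force: [0.6, 0.0, -0.9]
finger_gap: 0.473
```

Request:
send_rows(
  motion=[
    {"gripper": 30, "travel": [-28.7, -6.3, 0.2], "rotation": [0, 0, 2.11]},
    {"gripper": 30, "travel": [-28.7, -6.3, 0.2], "rotation": [0, 0, 2.11]},
    {"gripper": 30, "travel": [-28.7, -6.3, 0.2], "rotation": [0, 0, 2.11]},
    {"gripper": 30, "travel": [-28.7, -6.3, 0.2], "rotation": [0, 0, 2.11]},
    {"gripper": 30, "travel": [-28.7, -6.3, 0.2], "rotation": [0, 0, 2.11]},
    {"gripper": 30, "travel": [-28.7, -6.3, 0.2], "rotation": [0, 0, 2.11]},
    {"gripper": 30, "travel": [-28.7, -6.3, 0.2], "rotation": [0, 0, 2.11]},
    {"gripper": 30, "travel": [-28.7, -6.3, 0.2], "rotation": [0, 0, 2.11]},
    {"gripper": 30, "travel": [-28.7, -6.3, 0.2], "rotation": [0, 0, 2.11]},
    {"gripper": 30, "travel": [-28.7, -6.3, 0.2], "rotation": [0, 0, 2.11]},
    {"gripper": 30, "travel": [-28.7, -6.3, 0.2], "rotation": [0, 0, 2.11]},
    {"gripper": 30, "travel": [0, 0, 0], "rotation": [0, 0, 0]},
  ],
)

```text
t: 12.8
tcp_pos: [0.4687, -0.1425, 0.0984]
tool_rot: [0.694, 0.72, 0.0, 0.001]
force: [1.0, -0.6, -1.5]
finger_gap: 0.475
```

```bash
python3 - <<'E'
from h import *
import pickle
s=manip.sense();print(s["t"],s["tcp_pos"],s["q"],s["finger_gap"])
c=plan([.469,-.137,.018],down(2.5))
c=manip.calibration("wrist"); im=manip.snapshot("wrist")[:,:,::-1];pickle.dump((c,im),open("w6.pkl","wb"))
cv2.imwrite("pics/w6.png",cv2.resize(im,(800,600),interpolation=cv2.INTER_CUBIC))
E
```

```text
12.8 [ 0.46871113 -0.14252882  0.09844012] [-5.23812314e-01  5.67161702e-01  1.88611296e+00  1.27003498e-04
  6.86439912e-01 -5.61060236e-01] 0.47522108587849216
N 3 travel [1.9, 0.1, 26.8] rot [0.03, 0.02, -0.12] | total [ 5.6  0.4 80.4] [ 0.1  0.1 -0.4]
```

View pics/w6.png

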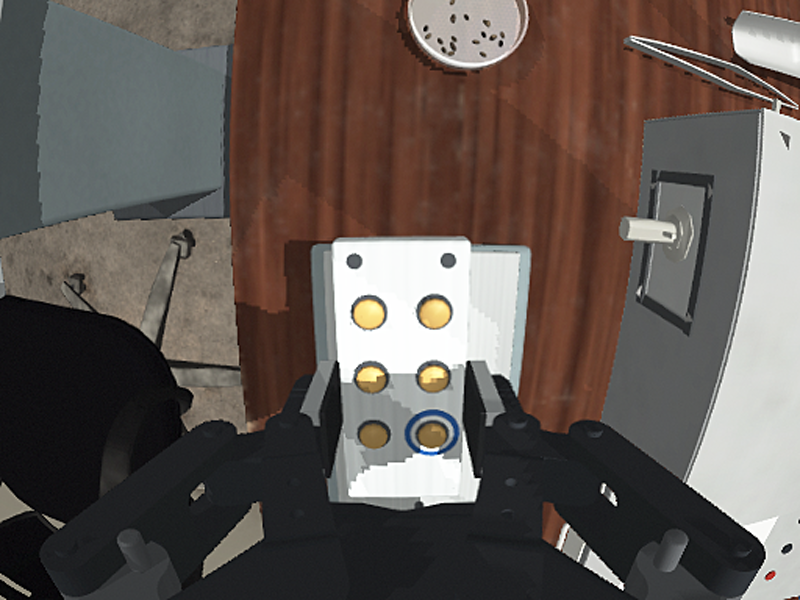

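The picture shows the plate square in the grip over the table, with the ring at (432,433). The base's front corners are near (313,246) and (529,248), which lets me refine the tester's pose.

```bash
python3 - <<'E'
from h import *
import pickle
np.set_printoptions(precision=4,suppress=True)
c,im=pickle.load(open("w6.pkl","rb"));k=1.5625
for n,p,z in(("BFL",(313,246),.013),("BFR",(529,248),.013),("Lr",(318,370),.013),("Rr",(521,385),.013),("TFR",(519,253),.014)):print(n,onz("wrist",np.array(p)/k,z,c))
E
```

```text
BFL [[ 0.4226 -0.1123  0.013 ]]
BFR [[ 0.5321 -0.109   0.013 ]]
Lr [[ 0.4239 -0.1807  0.013 ]]
Rr [[ 0.5371 -0.1865  0.013 ]]
TFR [[ 0.5268 -0.1117  0.014 ]]
```

Request:
send_rows(
  motion=[
    {"gripper": 30, "travel": [1.9, 0.1, 26.8], "rotation": [0, 0, 0]},
    {"gripper": 30, "travel": [1.9, 0.1, 26.8], "rotation": [0, 0, 0]},
    {"gripper": 30, "travel": [1.9, 0.1, 22], "rotation": [0, 0, 0]},
    {"gripper": 30, "travel": [0, 0, 4], "rotation": [0, 0, 0]},
    {"gripper": 30, "travel": [0, 0, 0], "rotation": [0, 0, 0]},
    {"gripper": 30, "travel": [0, 0, 0], "rotation": [0, 0, 0]},
  ],
)

```text
t: 13.35
tcp_pos: [0.4677, -0.1306, 0.0192]
tool_rot: [0.691, 0.723, 0.0, -0.001]
force: [-0.2, -0.2, -0.6]
finger_gap: 0.473
```

Request:
send_rows(
  motion=[
    {"gripper": 30, "travel": [0, 0, 2.2], "rotation": [0, 0, 0]},
    {"gripper": 30, "travel": [0, 0, 0], "rotation": [0, 0, 0]},
    {"gripper": 60, "travel": [0, 0, 0], "rotation": [0, 0, 0]},
    {"gripper": 60, "travel": [0, 0, 0], "rotation": [0, 0, 0]},
    {"gripper": 60, "travel": [0, 0, 0], "rotation": [0, 0, 0]},
    {"gripper": 60, "travel": [0, 0, 0], "rotation": [0, 0, 0]},
    {"gripper": 60, "travel": [0, 0, -25], "rotation": [0, 0, 0]},
    {"gripper": 60, "travel": [0, 0, -25], "rotation": [0, 0, 0]},
    {"gripper": 60, "travel": [0, 0, 0], "rotation": [0, 0, 0]},
  ],
)

```text
t: 14.1
tcp_pos: [0.47, -0.1328, 0.0703]
tool_rot: [0.692, 0.722, 0.001, 0.002]
force: [0.3, -1.2, -0.2]
finger_gap: 0.701
```

```bash
cat >> h.py <<'E'
def lean(yaw,tilt):
    return down(yaw)*R.from_rotvec([0,-tilt,0],degrees=True)
E
python3 - <<'E'
from h import *
s=manip.sense();print(s["t"],s["tcp_pos"],s["q"],s["finger_gap"],s["force"])
c=plan([.468,-.085,.10],lean(2,40))
c=plan([.468,-.101,.026],lean(2,40),cur=c)
E
```

```text
14.1 [ 0.46999169 -0.13278548  0.07025849] [-0.5053853   0.61978049  1.90771739  0.00211088  0.60894142 -0.54999232] 0.7009358517460372 [ 0.34587525 -1.1957962  -0.16655959]
N 7 travel [5.4, -0.0, -6.2] rot [0.06, -5.7, 0.05] | total [ 47.8   0.2 -29.8] [  0.4 -39.9   0.3]
N 3 travel [11.8, -0.2, 22.3] rot [0.0, 0.0, 0.0] | total [35.3 -0.6 67. ] [0. 0. 0.]
```

Request:
send_rows(
  motion=[
    {"gripper": 60, "travel": [5.4, 0, -6.2], "rotation": [0.06, -5.7, 0.05]},
    {"gripper": 60, "travel": [5.4, 0, -6.2], "rotation": [0.06, -5.7, 0.05]},
    {"gripper": 60, "travel": [5.4, 0, -6.2], "rotation": [0.06, -5.7, 0.05]},
    {"gripper": 60, "travel": [5.4, 0, -6.2], "rotation": [0.06, -5.7, 0.05]},
    {"gripper": 60, "travel": [5.4, 0, -6.2], "rotation": [0.06, -5.7, 0.05]},
    {"gripper": 60, "travel": [5.4, 0, -6.2], "rotation": [0.06, -5.7, 0.05]},
    {"gripper": 60, "travel": [5.4, 0, -6.2], "rotation": [0.06, -5.7, 0.05]},
    {"gripper": 60, "travel": [0, 0, 0], "rotation": [0, 0, 0]},
    {"gripper": 60, "travel": [0, 0, 0], "rotation": [0, 0, 0]},
  ],
)

```text
t: 14.85
tcp_pos: [0.4637, -0.0903, 0.0924]
tool_rot: [0.662, 0.691, -0.208, 0.202]
force: [-0.5, 0.0, 0.5]
finger_gap: 0.701
```

```bash
python3 - <<'E'
from h import *
import pickle
s=manip.sense();print(s["t"],s["tcp_pos"],s["q"])
c=manip.calibration("wrist"); im=manip.snapshot("wrist")[:,:,::-1];pickle.dump((c,im),open("w7.pkl","wb"))
print(c["cam_to_world"]); print(proj("wrist",[[.482,-.2506,.04]],c)*1.5625)
cv2.imwrite("pics/w7.png",cv2.resize(im,(800,600),interpolation=cv2.INTER_CUBIC))
E
```

```text
14.85 [ 0.46365103 -0.09034346  0.09236342] [-0.07927686  0.66612297  1.96504329 -0.98895666  0.72480656  0.71001942]
[[ 0.99913068  0.03868959  0.01552415  0.45963433]
 [ 0.03662698 -0.63685986 -0.77010907  0.04903515]
 [-0.0199085   0.7700082  -0.63772331  0.17051628]
 [ 0.          0.          0.          1.        ]]
[[421.96778875 429.50439734]]
```

View pics/w7.png

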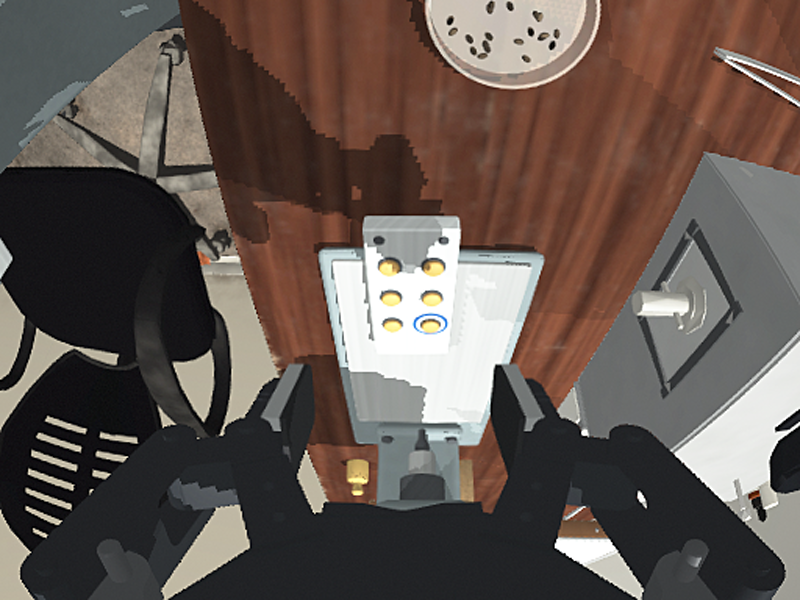

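The leaned wrist view shows the plunger tip at about (422,430), against a prediction of (422,429). The ring is at (430,324) and the plate lies flat on the table, with its near end at y≈218. I'll measure these more closely in numbers.

```bash
python3 - <<'E'
from h import *
import pickle
np.set_printoptions(precision=4,suppress=True,linewidth=150)
c,im=pickle.load(open("w7.pkl","rb"));k=1.5625
print(im[270:292,262:280].max(2))
hsv=cv2.cvtColor(im,cv2.COLOR_BGR2HSV)
b=((hsv[...,0]>100)&(hsv[...,0]<125)&(hsv[...,1]>110)).astype(np.uint8); b[:195]=0;b[220:]=0;b[:,:255]=0;b[:,295:]=0
ys,xs=np.nonzero(b); P=onz("wrist",np.c_[xs,ys],.024,c)[:,:2]*1e3
print("ring",len(xs),cv2.fitEllipse(P.astype(np.float32)))
o=((hsv[...,0]>10)&(hsv[...,0]<30)&(hsv[...,1]>110)).astype(np.uint8); o[:150]=0;o[222:]=0;o[:,:235]=0;o[:,295:]=0
n,l,st,ce=cv2.connectedComponentsWithStats(o); ce=ce[1:][st[1:,4]>12]; K=onz("wrist",ce,.027,c); print("kern",K)
for n,p,z in(("tip",(422,430),.04),("tabFL",(331,263),.014),("tabFR",(534,265),.014),("baseFL",(319,251),.013),("baseFR",(545,252),.013),("RL",(357,430),.014),("RR",(482,432),.014),("plNL",(364,218),.024),("plNR",(460,218),.024)):print(n,onz("wrist",np.array(p)/k,z,c)[0])
E
```

```text
[[121 125 127 130 131 128 127 118 172 194 191 206 226 225 228 226 233 230]
 [ 96  96  95  95  96  95  95  91  87  83  81  79  79  76  78  78  76  77]
 [103 102 103 102 102 102 102 102 101  99  96  98  95  95  93  94  94  95]
 [115 115 114 115 115 115 115 116 112 116 116 112 109 109 108 108 108 105]
 [131 132 131 131 133 136 121 106  97 126 162 164 159 158 155 157 157 156]
 [135 135 135 137 139 122  87  73  64  56 136 182 185 182 183 185 185 186]
 [140 141 141 140 144 122  82  69  64  43 152 206 205 201 201 202 203 203]
 [143 142 141 143 147 126  83  69  65  45 169 224 226 223 221 222 222 223]
 [136 136 136 137 142 120  81  69  64  48  98 116 225 230 227 228 229 229]
 [128 129 130 131 134 116  79  68  66  53 100 115 227 229 224 225 225 224]
 [127 127 127 129 133 111  76  69  67  54  96 115 235 233 229 229 229 228]
 [128 128 129 132 130  97  72  71  67  58  67 116 214 217 214 215 212 212]
 [125 126 128 129 113  80  72  72  71  63  49 100 163 161 158 156 156 156]
 [125 126 127 123  96  73  75  73  73  70  59  62 144 144 140 140 140 141]
 [126 126 128 109  77  75  75  75  73  70  60  52 
[... 403 characters left out ...]
41 156 154 155 156 156 156 157 155 147 142 141 140 134 120 116 139 148]
 [145 153 152 156 156 154 155 155 156 146 141 139 139 133 119 114 127 150]]
ring 48 ((478.6650695800781, -147.9111328125), (16.98544692993164, 17.30626678466797), 13.7412748336792)
kern [[ 0.4569 -0.1023  0.027 ]
 [ 0.4756 -0.102   0.027 ]
 [ 0.4571 -0.1245  0.027 ]
 [ 0.4766 -0.1232  0.027 ]
 [ 0.4586 -0.1457  0.027 ]
 [ 0.4778 -0.1444  0.027 ]]
tip [ 0.4821 -0.2515  0.04  ]
tabFL [ 0.4277 -0.1149  0.014 ]
tabFR [ 0.5278 -0.1101  0.014 ]
baseFL [ 0.4223 -0.1078  0.013 ]
baseFR [ 0.5316 -0.1017  0.013 ]
RL [ 0.4319 -0.3166  0.014 ]
RR [ 0.5381 -0.3141  0.014 ]
plNL [ 0.4456 -0.0767  0.024 ]
plNR [ 0.4853 -0.0744  0.024 ]
```

```bash
python3 - <<'E'
from h import *
import pickle
c,im=pickle.load(open("w7.pkl","rb"))
for p in((269.7,273.7),(269.7,274.3)):print(onz("wrist",p,.04,c)[0])
c=plan([.4663,-.099,.05],lean(2.5,40)); c=plan([.4663,-.099,.025],lean(2.5,40),cur=c)
E
```

```text
[ 0.48137335 -0.24739261  0.04      ]
[ 0.48149284 -0.24902461  0.04      ]
N 2 travel [9.2, 1.4, 19.6] rot [-0.59, -3.12, 0.12] | total [17.4  3.  39.7] [-1.2 -6.2  0.2]
N 1 travel [16.1, 0.0, 19.2] rot [0.0, 0.0, 0.0] | total [16.1  0.  19.2] [0. 0. 0.]
```

Request:
send_rows(
  newtons=40,
  motion=[
    {"gripper": 60, "travel": [9.2, 1.4, 19.6], "rotation": [-0.59, -3.12, 0.12]},
    {"gripper": 60, "travel": [9.2, 1.4, 19.6], "rotation": [-0.59, -3.12, 0.12]},
    {"gripper": 60, "travel": [0, 0, 0], "rotation": [0, 0, 0]},
    {"gripper": 60, "travel": [8, 0, 9.6], "rotation": [0, 0, 0]},
    {"gripper": 60, "travel": [5.5, 0, 6.6], "rotation": [0, 0, 0]},
    {"gripper": 60, "travel": [0, 0, 0], "rotation": [0, 0, 0]},
    {"gripper": 60, "travel": [0, 0, 0], "rotation": [0, 0, 0]},
  ],
)

```text
t: 15.48
tcp_pos: [0.4664, -0.1008, 0.0304]
tool_rot: [0.651, 0.677, -0.237, 0.247]
force: [1.0, -0.2, 0.7]
finger_gap: 0.704
```

```bash
python3 - <<'E'
from h import *
s=manip.sense();print(s["t"],s["tcp_pos"],s["q"],s["force"])
c=plan([.4663,-.099,.025],lean(2.5,40))
E
```

```text
15.4833 [ 0.46641524 -0.10084311  0.03036275] [-0.04613805  0.84342762  1.97853349 -1.28653892  0.73143249  1.0845092 ] [ 1.01369228 -0.21618552  0.70067814]
N 1 travel [4.9, -0.0, 2.9] rot [-0.1, 0.06, -0.2] | total [ 4.9 -0.   2.9] [-0.1  0.1 -0.2]
```

```bash
python3 - <<'E'
from h import *
c=plan([.4663,-.100,.0235],lean(2.5,33),2)
E
```

```text
N 2 travel [2.5, -0.0, 2.4] rot [-0.04, 3.53, -0.1] | total [ 5.1 -0.1  4.7] [-0.1  7.1 -0.2]
```

Request:
send_rows(
  motion=[
    {"gripper": 60, "travel": [2.5, 0, 2.4], "rotation": [0, 3.53, -0.1]},
    {"gripper": 60, "travel": [2.5, 0, 2.4], "rotation": [0, 3.53, -0.1]},
    {"gripper": 60, "travel": [0, 0, 0], "rotation": [0, 0, 0]},
    {"gripper": 30, "travel": [0, 0, 0], "rotation": [0, 0, 0]},
    {"gripper": 30, "travel": [0, 0, 0], "rotation": [0, 0, 0]},
    {"gripper": 30, "travel": [0, 0, 0], "rotation": [0, 0, 0]},
    {"gripper": 30, "travel": [0, 0, 0], "rotation": [0, 0, 0]},
    {"gripper": 30, "travel": [0, 0, 0], "rotation": [0, 0, 0]},
    {"gripper": 30, "travel": [0, 0, 0], "rotation": [0, 0, 0]},
  ],
)

```text
t: 16.23
tcp_pos: [0.4666, -0.0986, 0.0227]
tool_rot: [0.662, 0.693, -0.197, 0.205]
force: [1.4, -0.2, 1.7]
finger_gap: 0.443
```

```bash
cat > ring.py <<'E'
from h import *
np.set_printoptions(precision=4,suppress=True)
s=manip.sense();print(s["t"],s["tcp_pos"],s["q"],s["force"],s["finger_gap"], "tilt",np.degrees(np.arccos(-R.from_quat(s["tool_rot"]).as_matrix()[2,2])))
c=manip.calibration("wrist"); im=manip.snapshot("wrist")[:,:,::-1]
import pickle; pickle.dump((c,im),open("wl.pkl","wb"))
hsv=cv2.cvtColor(im,cv2.COLOR_BGR2HSV)
b=((hsv[...,0]>100)&(hsv[...,0]<125)&(hsv[...,1]>110)).astype(np.uint8); b[:,:200]=0;b[:,315:]=0;b[:90]=0;b[330:]=0
n,l,st,ce=cv2.connectedComponentsWithStats(cv2.dilate(b,np.ones((3,3)))); i=1+st[1:,4].argmax()
ys,xs=np.nonzero(b*(l==i)); P=onz("wrist",np.c_[xs,ys],.024,c)[:,:2]*1e3
print("ring px",st[i],cv2.fitEllipse(P.astype(np.float32)))
o=((hsv[...,0]>10)&(hsv[...,0]<30)&(hsv[...,1]>110)).astype(np.uint8); o[:90]=0;o[330:]=0;o[:,:200]=0;o[:,315:]=0
n,l,st,ce=cv2.connectedComponentsWithStats(o); ce=ce[1:][st[1:,4]>12]; print("kern",np.c_[ce,onz("wrist",ce,.027,c)[:,:2]])
print("tip at px",proj("wrist",[[.482,-.250,.04],[.482,-.2475,.04]],c))
E
python3 ring.py
```

```text
16.2333 [ 0.4666 -0.0986  0.0227] [-0.1051  0.8124  1.9882 -1.2096  0.6148  0.9582] [ 1.4168 -0.1772  1.7436] 0.44311192868152555 tilt 33.06639151450544
ring px [259 279  28  13 159] ((479.3447570800781, -153.85614013671875), (17.56182289123535, 21.929542541503906), 3.6270711421966553)
kern [[237.8333 249.2708   0.456   -0.0964]
 [276.9595 250.3108   0.4764  -0.0965]
 [241.0667 269.2667   0.4576  -0.1208]
 [273.871  269.129    0.4769  -0.1197]
 [242.5333 285.7      0.4586  -0.1469]
 [272.6875 285.5312   0.4786  -0.1456]]
tip at px [[266.5469 337.1832]
 [266.7404 336.6515]]
```

Request:
send_rows(
  motion=[
    {"gripper": 30, "travel": [0, 0, 0], "rotation": [0, 0, 0]},
    {"gripper": 30, "travel": [0, 0, 0], "rotation": [0, 0, 0]},
    {"gripper": 30, "travel": [0, 0, 0], "rotation": [0, 0, 0]},
  ],
)

```text
t: 16.53
tcp_pos: [0.4666, -0.0986, 0.0226]
tool_rot: [0.662, 0.693, -0.197, 0.205]
force: [0.5, 0.6, 1.4]
finger_gap: 0.447
```

```bash
python3 - <<'E'
from h import *
im=manip.snapshot("wrist")[:,:,::-1]
s=manip.sense();print(s["tcp_pos"],s["finger_gap"],s["force"])
cv2.imwrite("pics/w8.png",cv2.resize(im[130:330,170:350],None,fx=3.2,fy=3,interpolation=cv2.INTER_CUBIC))
E
```

```text
[ 0.46660401 -0.09861446  0.02258571] 0.44776266251871194 [ 0.51755113 -0.02882947  2.19400405]
```

View pics/w8.png

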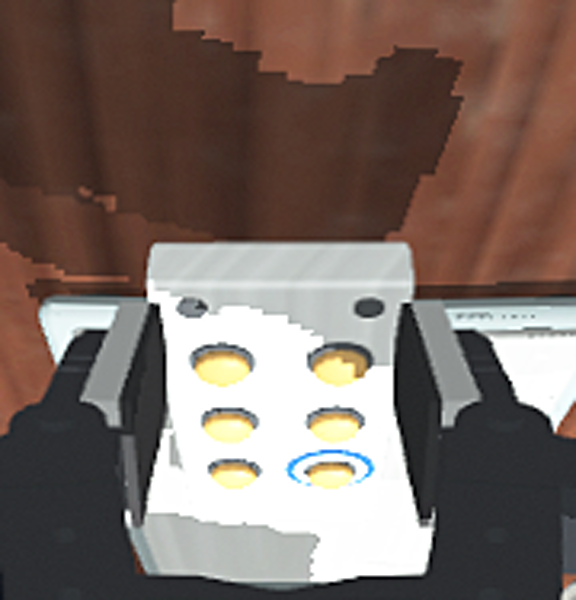

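The crop shows both pads gripping the plate's sides near the bare end, with the plate flat on the table and the ring at the lower right. Now I'll slide it in.

```bash
python3 - <<'E'
from h import *
import pickle
c,im=pickle.load(open("w6.pkl","rb"))
p=np.array([[432,433],[433,377],[434,312],[372,433],[370,312]])/1.5625
print((onz("wrist",p,.1085,c)-[.46871,-.14253,0]).round(4))
s=manip.sense(); r=R.from_quat(s["tool_rot"])
q=plan(s["tcp_pos"]+[.0015,-.05,.0],lean(2.5,33),5); plan(s["tcp_pos"]+[.003,-.098,.0],lean(2.5,33),4,cur=q)
E
```

```text
[[ 0.0102 -0.0139  0.1085]
 [ 0.0091  0.0073  0.1085]
 [ 0.0081  0.029   0.1085]
 [-0.01   -0.0147  0.1085]
 [-0.0111  0.0283  0.1085]]
N 5 travel [-8.4, -0.1, 5.5] rot [0.0, 0.0, 0.02] | total [-41.9  -0.8  27.3] [0.  0.  0.1]
N 4 travel [-10.1, -0.1, 6.5] rot [0.0, 0.0, 0.0] | total [-40.3  -0.6  26.2] [0. 0. 0.]
```

Request:
send_rows(
  motion=[
    {"gripper": 30, "travel": [-8.4, -0.1, 5.5], "rotation": [0, 0, 0]},
    {"gripper": 30, "travel": [-8.4, -0.1, 5.5], "rotation": [0, 0, 0]},
    {"gripper": 30, "travel": [-8.4, -0.1, 5.5], "rotation": [0, 0, 0]},
    {"gripper": 30, "travel": [-8.4, -0.1, 5.5], "rotation": [0, 0, 0]},
    {"gripper": 30, "travel": [-8.4, -0.1, 5.5], "rotation": [0, 0, 0]},
    {"gripper": 30, "travel": [0, 0, 0], "rotation": [0, 0, 0]},
  ],
)

```text
t: 17.08
tcp_pos: [0.4683, -0.1488, 0.0241]
tool_rot: [0.662, 0.693, -0.196, 0.206]
force: [0.1, 7.0, 14.8]
finger_gap: 0.445
```

```bash
python3 ring.py; python3 - <<'E'
from h import *
plan([.4693,-.1966,.0232],lean(2.5,33),4)
E
```

```text
17.0833 [ 0.4683 -0.1488  0.0241] [-0.2155  0.8087  1.9959 -1.3052  0.5772  0.9481] [ 0.1462  7.0071 14.7641] 0.44516825459298603 tilt 33.04846495807753
ring px [259 274  29  12 160] ((480.642333984375, -197.4779052734375), (17.095918655395508, 17.268598556518555), 17.85220718383789)
kern [[237.8298 249.1064   0.4576  -0.149 ]
 [276.6706 249.6235   0.4782  -0.1487]
 [240.8529 266.2353   0.4592  -0.1698]
 [273.6061 266.0909   0.4784  -0.1688]
 [242.4348 280.6522   0.4602  -0.1917]
 [271.9333 280.4333   0.4794  -0.1905]]
tip at px [[268.9816 322.8308]
 [269.2339 322.0513]]
N 4 travel [-9.9, -0.3, 6.7] rot [0.03, 0.02, 0.02] | total [-39.6  -1.2  26.9] [0.1 0.1 0.1]
```

```bash
python3 - <<'E'
from h import *
c=plan([.4697,-.1965,.0250],lean(2.5,30),5)
E
```

```text
N 5 travel [-8.2, -0.2, 4.9] rot [0.02, 0.62, 0.02] | total [-40.5  -0.8  25.3] [0.1 3.1 0.1]
```

Request:
send_rows(
  motion=[
    {"gripper": 30, "travel": [-8.7, -0.2, 4.1], "rotation": [0, 0.62, 0]},
    {"gripper": 30, "travel": [-8.2, -0.2, 4.9], "rotation": [0, 0.62, 0]},
    {"gripper": 30, "travel": [-8.2, -0.2, 4.9], "rotation": [0, 0.62, 0]},
    {"gripper": 30, "travel": [-8.2, -0.2, 4.9], "rotation": [0, 0.62, 0]},
    {"gripper": 30, "travel": [-8.2, -0.2, 4.9], "rotation": [0, 0.62, 0]},
    {"gripper": 30, "travel": [0, 0, 0], "rotation": [0, 0, 0]},
    {"gripper": 30, "travel": [0, 0, 0], "rotation": [0, 0, 0]},
  ],
)

```text
t: 17.72
tcp_pos: [0.4688, -0.1971, 0.0241]
tool_rot: [0.668, 0.698, -0.179, 0.186]
force: [0.3, -0.7, 0.5]
finger_gap: 0.445
```

```bash
python3 ring.py
```

```text
17.7167 [ 0.4688 -0.1971  0.0241] [-0.3467  0.7907  1.9842 -1.2872  0.5019  0.807 ] [ 0.2604 -0.7321  0.4988] 0.4452974278042438 tilt 29.930305319888095
ring px [258 277  30  14 193] ((480.64630126953125, -245.94720458984375), (16.981586456298828, 18.12226676940918), 3.8688747882843018)
kern [[238.6853 251.9021   0.4585  -0.2002]
 [275.7905 251.8041   0.4784  -0.1992]
 [240.4752 270.9406   0.4594  -0.222 ]
 [273.573  271.       0.4792  -0.2212]
 [242.6044 286.1648   0.4607  -0.2436]
 [272.5109 286.0435   0.4804  -0.2426]]
tip at px [[274.4913 308.189 ]
 [274.8479 306.8514]]
```

```bash
python3 - <<'E'
import pickle,numpy as np
np.set_printoptions(linewidth=200)
c,im=pickle.load(open("wl.pkl","rb")); print(im[276:326:1,258:292].max(2))
E
```

```text
[[179 178 176 ... 255 237 220]
 [178 178 177 ... 254 225 221]
 [177 178 178 ... 252 215 223]
 ...
 [112 113 114 ...  33  32  31]
 [113 114 117 ...  35  32  34]
 [120 122 118 ...  34  33  35]]
```

```bash
python3 - <<'E'
import pickle,numpy as np
c,im=pickle.load(open("wl.pkl","rb")); a=im[284:326,260:290].max(2)
for i,r in enumerate(a): print(284+i,' '.join(f"{v:3d}" for v in r))
E
```

```text
284 121 135 170 198 144  61  70 132 162 170 168 162 161 163 153 145 140 138 130  74  45  90 204 191 224 225 235 255 249 206
285 122 137 171 198 135  47 130 168 180 184 184 188 184 185 181 180 170 155 133 126  44  97 205 206 243 220 244 255 254 210
286 117 121 150 186 162  93 145 186 191 189 187 184 181 181 177 176 175 171 168 143  76 137 144 177 225 241 255 255 251 220
287 150 119 119 150 191 173 171 188 185 185 183 180 177 176 175 172 170 167 162 156 169 171 172 240 245 255 255 255 237 221
288 177 158 134 121 129 164 163 181 182 180 177 176 175 174 170 166 163 163 155 114 130 139 238 255 255 255 255 253 225 222
289 180 187 180 158 148 141 125 147 173 174 171 171 171 166 164 158 156 159 129 145 174 255 255 255 255 255 255 246 215 223
290 176 180 183 185 187 179 180 170 167 170 165 163 160 159 157 156 167 174 182 187 206 255 243 253 255 255 255 238 209 222
291 175 177 179 179 181 183 188 189 189 178 167 164 164 166 172 176 192 188 189 182 174 166 155 237 255 255 255 248 217 219
292 175 177 178 178 178 181 183 184 182 180 181 180 180 183 188 189 183 185 186 180 175 166 236 255 255 255 
[... 3407 characters left out ...]
  62  64  65  64  64  62  59  54  49  60 127 135 134 134 135 136 138 139 140 138
321 113 111 113 111 112 113 112 115 108  62  65  66  66  64  64  63  60  56  52  48  93 149 147 145 116 116 115 115 113 113
322 113 113 114 113 111 111 115 117  72  61  65  68  66  68  65  63  63  64  64  44  36  45  14  17  18  18  20  16  21  19
323 114 114 115 115 114 117 117 123  72  67  71  72  70  70  60  48  41  32  29  29  29  30  30  29  31  32  32  31  32  33
324 117 116 117 119 121 117 116  98  57  60  45  44  33  30  28  31  31  31  34  34  33  30  35  31  32  33  33  34  32  35
325 118 108 106  99  96  77  58  45  25  30  29  31  31  32  34  32  32  35  33  33  33  33  36  35  33  35  33  34  36  34
```

```bash
cat > fine.py <<'E'
from h import *
import pickle
np.set_printoptions(precision=4,suppress=True)
c,im=pickle.load(open("wl.pkl","rb")); g=im.astype(int)
b=((g[...,0]-g[...,2])>25).astype(np.uint8); b[:255]=0;b[298:]=0;b[:,:250]=0;b[:,295:]=0
n,l,st,ce=cv2.connectedComponentsWithStats(b,connectivity=8); i=1+st[1:,4].argmax(); print(st[i])
ys,xs=np.nonzero(l==i); P=onz("wrist",np.c_[xs,ys],.024,c)[:,:2]*1e3
P=P.astype(np.float32); hull=cv2.convexHull(P)
print("circle",cv2.minEnclosingCircle(P),"hull ellipse",cv2.fitEllipse(hull),"bbox mid",(P.min(0)+P.max(0))/2,np.ptp(P,0))
E
python3 fine.py; python3 -c "
from h import *
import pickle
c,im=pickle.load(open('wl.pkl','rb'))
print('tip',onz('wrist',[[274.1,307.4],[274.3,307.2]],.04,c)-[0,.0025,0])"
```

```text
[259 278  28  13 108]
circle ((480.89227294921875, -246.10342407226562), 10.4580717086792) hull ellipse ((480.7938537597656, -246.3581085205078), (18.61822509765625, 20.354345321655273), 9.046134948730469) bbox mid [ 480.7995 -246.0234] [18.4737 19.0106]
tip [[ 0.48160497 -0.2510197   0.04      ]
 [ 0.48170174 -0.25064697  0.04      ]]
```

Request:
send_rows(
  motion=[
    {"gripper": 30, "travel": [-2, 0.35, 1.1], "rotation": [0, 0, 0]},
    {"gripper": 30, "travel": [-2, 0.35, 1.1], "rotation": [0, 0, 0]},
    {"gripper": 30, "travel": [0, 0, 0], "rotation": [0, 0, 0]},
    {"gripper": 30, "travel": [0, 0, 0], "rotation": [0, 0, 0]},
  ],
)

```text
t: 18.1
tcp_pos: [0.4702, -0.2008, 0.0241]
tool_rot: [0.667, 0.699, -0.179, 0.186]
force: [-0.5, 0.8, -0.1]
finger_gap: 0.442
```

```bash
python3 ring.py; python3 fine.py; python3 - <<'E'
import pickle,numpy as np
c,im=pickle.load(open("wl.pkl","rb")); a=im[298:316,264:286].max(2)
for i,r in enumerate(a): print(298+i,' '.join(f"{v:3d}" for v in r))
E
```

```text
18.1 [ 0.4702 -0.2008  0.0241] [-0.3539  0.7909  1.9805 -1.2875  0.4995  0.7975] [-0.4517  0.7749 -0.1091] 0.4415186529384706 tilt 29.91415016868935
ring px [258 277  30  14 201] ((482.0758972167969, -249.7101287841797), (16.982301712036133, 18.418506622314453), 6.177957057952881)
kern [[238.7622 251.9091   0.4599  -0.204 ]
 [275.78   251.7533   0.4797  -0.2029]
 [241.     270.8407   0.4611  -0.2257]
 [273.6742 270.8989   0.4806  -0.2248]
 [242.5806 286.0753   0.4621  -0.2473]
 [272.5055 285.9121   0.4817  -0.2461]]
tip at px [[272.8541 306.1907]
 [273.2064 304.8041]]
[259 278  28  13 107]
circle ((482.2998352050781, -249.80868530273438), 10.450077056884766) hull ellipse ((482.2020263671875, -250.06338500976562), (18.61598014831543, 20.338220596313477), 9.138357162475586) bbox mid [ 482.2065 -249.7204] [18.4765 18.9915]
298 180 183 184 183 181 179 177 175 178 183 182 183 180 234 255 255 255 255 255 255 255 255
299 188 190 191 190 190 188 185 182 188 192 194 194 192 208 246 235 255 255 255 255 255 230
300 124 124 124 121 121 118 115 111 112 111 107 106 102  94  87  82  98 107  92  75 
[... 687 characters left out ...]
  63  61  53  40 139 222 213 215 213 213 213 214 215 212
309 121 122 123 125 114  57  63  65  64  61  56  44  79 110 168 213 208 208 207 206 209 208
310 119 118 119 122 131  57  63  65  64  61  55  47  75 106 171 213 207 207 206 206 207 208
311 114 115 116 116 124  54  63  65  62  60  55  46  65 154 209 210 206 205 207 207 207 207
312 116 116 117 114 122  54  63  64  62  59  54  46  64 175 220 210 208 209 210 210 211 210
313 116 118 117 118 124  52  61  63  63  59  54  43  67 180 220 211 208 205 203 201 198 195
314 113 111 110 113 123  52  63  62  63  59  55  46  69 114 122 118 115 115 117 117 116 117
315 112 111 112 114 117  57  62  62  63  60  56  48  64 115 131 126 127 126 126 126 127 127
```

Request:
send_rows(
  motion=[
    {"gripper": 30, "travel": [-1, -0.8, 0.6], "rotation": [0, 0, 0]},
    {"gripper": 30, "travel": [0, 0, 0], "rotation": [0, 0, 0]},
    {"gripper": 30, "travel": [0, 0, 0], "rotation": [0, 0, 0]},
  ],
)

```text
t: 18.4
tcp_pos: [0.4696, -0.2024, 0.0242]
tool_rot: [0.667, 0.698, -0.179, 0.186]
force: [-0.3, 0.3, -0.6]
finger_gap: 0.442
```

```bash
cat > tip.py <<'E'
from h import *
import pickle
c,im=pickle.load(open('wl.pkl','rb')); g=im.max(2).astype(float)
p=proj("wrist",[[.4815,-.248,.04]],c)[0]; r0,c0=int(round(p[1])),int(round(p[0]))
rows=range(r0+3,r0+8); L=[];Rr=[]
for r in rows:
    d=np.nonzero(g[r,c0-8:c0+9]<85)[0]+c0-8; L.append(d.min());Rr.append(d.max())
col=(np.median(L)+np.median(Rr))/2; w=np.median(Rr)-np.median(L)
k=int(round(col)); pr=g[r0-6:r0+6,k-1:k+2].mean(1); r=r0-6+np.nonzero(pr<93)[0][0]
f=(pr[r-r0+5]-93)/(pr[r-r0+5]-pr[r-r0+6]); e=r-1+f
print("tip px",col,e,"w",w,"tip",onz("wrist",[col,e],.04,c)[0]-[0,.0025,0])
E
python3 ring.py|sed -n 1,2p; python3 fine.py; python3 tip.py
```

```text
18.4 [ 0.4696 -0.2024  0.0242] [-0.3575  0.7906  1.9817 -1.2926  0.498   0.7997] [-0.3397  0.3165 -0.6034] 0.4423907157694391 tilt 29.92634750376065
ring px [258 277  30  14 191] ((481.65020751953125, -251.12481689453125), (17.083200454711914, 18.337053298950195), 4.49517822265625)
[259 278  28  12 104]
circle ((481.7572937011719, -251.05572509765625), 10.025445938110352) hull ellipse ((481.69696044921875, -251.3800048828125), (18.7529239654541, 19.50712776184082), 12.346902847290039) bbox mid [ 481.6343 -250.7267] [18.5    17.5319]
tip px 273.5 304.1986301369863 w 7.0 tip [ 0.48151534 -0.25072412  0.04      ]
```

Request:
send_rows(
  motion=[
    {"gripper": 60, "travel": [0, 0, 0], "rotation": [0, 0, 0]},
    {"gripper": 60, "travel": [0, 0, 0], "rotation": [0, 0, 0]},
    {"gripper": 60, "travel": [0, 0, 0], "rotation": [0, 0, 0]},
    {"gripper": 60, "travel": [0, 0, 0], "rotation": [0, 0, 0]},
    {"gripper": 60, "travel": [8, 0.4, -6], "rotation": [0, 0, 0]},
    {"gripper": 60, "travel": [17, 0.7, -12], "rotation": [0, 0, 0]},
    {"gripper": 60, "travel": [17, 0.7, -14], "rotation": [0, 0, 0]},
    {"gripper": 60, "travel": [0, 0, 0], "rotation": [0, 0, 0]},
    {"gripper": 60, "travel": [0, 0, 0], "rotation": [0, 0, 0]},
  ],
)

```text
t: 19.2
tcp_pos: [0.469, -0.1486, 0.0313]
tool_rot: [0.667, 0.699, -0.179, 0.187]
force: [0.6, -0.4, 0.2]
finger_gap: 0.699
```

```bash
sed -i 's/b\[:255\]=0;b\[298:\]=0/b[:235]=0;b[300:]=0/' fine.py; python3 ring.py; python3 fine.py; python3 tip.py; python3 - <<'E'
import pickle,cv2
c,im=pickle.load(open("wl.pkl","rb")); cv2.imwrite("pics/wl1.png",cv2.resize(im[150:330,200:340],None,fx=4,fy=3.3,interpolation=cv2.INTER_CUBIC))
E
```

```text
19.2 [ 0.469  -0.1486  0.0313] [-0.2441  0.7741  1.9915 -1.2007  0.5386  0.8129] [ 0.6169 -0.3558  0.2441] 0.698977513306834 tilt 29.936645727163135
ring px [255 299  24   9 112] ((481.52752685546875, -251.1376495361328), (16.650184631347656, 17.434274673461914), 110.59684753417969)
kern [[239.6562 281.0312   0.459   -0.2023]
 [267.8667 281.0667   0.4784  -0.2013]
 [241.7231 294.8615   0.4605  -0.2266]
 [266.5455 294.6364   0.4792  -0.2251]
 [243.0185 305.2963   0.4616  -0.2487]
 [267.0727 305.3091   0.4814  -0.2477]]
tip at px [[267.8785 320.8082]
 [268.1226 319.8529]]
[263 299   2   1   2]
tip px 270.0 320.82936507936506 w 10.0 tip [ 0.48372776 -0.25253243  0.04      ]Traceback (most recent call last):
  File "fine.py", line 9, in <module>
    print("circle",cv2.minEnclosingCircle(P),"hull ellipse",cv2.fitEllipse(hull),"bbox mid",(P.min(0)+P.max(0))/2,np.ptp(P,0))
                                                            ~~~~~~~~~~~~~~^^^^^^
cv2.error: OpenCV(4.12.0) /io/opencv/modules/imgproc/src/shapedescr.cpp:361: error: (-201:Incorrect size of input array) There should be at least 5 points to fit the ellipse in function 'fitEllipseNoDirect'
```

After release the ring still measures (0.4815, −0.2511), against a plunger tip at about (0.4815, −0.2507), so it's within 0.5 mm. Next I'll back away and go to the lever.

Request:
send_rows(
  motion=[
    {"gripper": 60, "travel": [24, 1, -18], "rotation": [0, 0, 0]},
    {"gripper": 60, "travel": [24, 1, -18], "rotation": [0, 0, 0]},
    {"gripper": 60, "travel": [10, 1, -30], "rotation": [0, 0, 0]},
    {"gripper": 60, "travel": [0, 0, -30], "rotation": [0, 0, 0]},
    {"gripper": 60, "travel": [0, 0, -30], "rotation": [0, 0, 0]},
    {"gripper": 40, "travel": [0, 0, 0], "rotation": [0, 0, 0]},
  ],
)

```text
t: 19.75
tcp_pos: [0.4692, -0.0353, 0.1148]
tool_rot: [0.667, 0.698, -0.176, 0.189]
force: [0.7, -0.2, -0.4]
finger_gap: 0.578
```

```bash
python3 - <<'E'
from h import *
s=manip.sense();print(s["t"],s["tcp_pos"],s["q"])
c=plan([.415,-.10,.31],down(2.2)); c=plan([.415,-.2433,.31],down(2.2),cur=c)
# arc
th=np.radians(np.linspace(60,-2,13)); K=np.c_[np.zeros(13),.11*np.cos(th),.11*np.sin(th)]; print((np.diff(K,axis=0)*1e3).round(1)[:,1:])
E
```

```text
19.75 [ 0.46919374 -0.03529495  0.11483076] [ 0.00349076  0.60109498  1.93682108 -0.81559695  0.75426572  0.6083992 ]
N 7 travel [-16.9, -8.0, -24.3] rot [0.07, 4.28, 0.06] | total [-151.4  -55.9 -138.4] [ 0.5 30.   0.4]
N 5 travel [-28.6, -1.1, 0.0] rot [0.0, 0.0, 0.0] | total [-143.2   -5.5    0. ] [0. 0. 0.]
[[ 8.4 -5.3]
 [ 7.8 -6.1]
 [ 7.3 -6.8]
 [ 6.6 -7.4]
 [ 5.9 -7.9]
 [ 5.2 -8.4]
 [ 4.4 -8.9]
 [ 3.6 -9.2]
 [ 2.7 -9.5]
 [ 1.9 -9.7]
 [ 1.  -9.9]
 [ 0.1 -9.9]]
```

Request:
send_rows(
  motion=[
    {"gripper": 0, "travel": [-16.9, -8, -24.3], "rotation": [0, 4.28, 0]},
    {"gripper": 0, "travel": [-16.9, -8, -24.3], "rotation": [0, 4.28, 0]},
    {"gripper": 0, "travel": [-16.9, -8, -24.3], "rotation": [0, 4.28, 0]},
    {"gripper": 0, "travel": [-16.9, -8, -24.3], "rotation": [0, 4.28, 0]},
    {"gripper": 0, "travel": [-16.9, -8, -24.3], "rotation": [0, 4.28, 0]},
    {"gripper": 0, "travel": [-16.9, -8, -24.3], "rotation": [0, 4.28, 0]},
    {"gripper": 0, "travel": [-16.9, -8, -24.3], "rotation": [0, 4.28, 0]},
    {"gripper": 0, "travel": [0, 0, 0], "rotation": [0, 0, 0]},
    {"gripper": 0, "travel": [0, 0, 0], "rotation": [0, 0, 0]},
  ],
)

```text
t: 20.5
tcp_pos: [0.4145, -0.1037, 0.3055]
tool_rot: [0.694, 0.72, -0.003, 0.003]
force: [-0.4, -0.3, -0.6]
finger_gap: -0.003
```

```bash
python3 - <<'E'
from h import *
np.set_printoptions(precision=4,suppress=True)
s=manip.sense();print(s["t"],s["tcp_pos"],s["q"],s["finger_gap"])
c=plan([.415,-.2433,.30],down(2.2))
# knob by colour in scene + top
for n in("scene","top"):
    im=manip.snapshot(n)[:,:,::-1]; p=proj(n,[[.4151,-.2433,.2603]])[0]; x,y=p.round().astype(int)
    w=im[y-9:y+10,x-9:x+10].max(2); m=(w<55).astype(np.uint8); k,l,st,ce=cv2.connectedComponentsWithStats(m); i=1+st[1:,4].argmax()
    print(n,"pred",p,"blob",ce[i]+[x-9,y-9],st[i]); globals()[n]=ce[i]+[x-9,y-9]
print(tri("scene",scene,"top",top))
E
```

```text
20.5 [ 0.4145 -0.1037  0.3055] [-0.5033  0.1564  1.7992 -0.0069  1.1816 -0.5383] -0.00272092929882162
N 5 travel [-27.9, -1.0, 1.2] rot [0.0, 0.09, -0.01] | total [-139.5   -4.7    6.6] [ 0.   0.4 -0. ]
scene pred [294.3838 202.7335] blob [294.2564 203.3333] [ 6  6  7  8 39]
top pred [313.5544 228.3192] blob [314.0412 230.3814] [ 3  6 16 12 97]
(array([ 0.4095, -0.2445,  0.2623]), np.float64(0.0008430485623669815))
```

Request:
send_rows(
  motion=[
    {"gripper": 0, "travel": [-27.9, -1, 1.2], "rotation": [0, 0, 0]},
    {"gripper": 0, "travel": [-27.9, -1, 1.2], "rotation": [0, 0, 0]},
    {"gripper": 0, "travel": [-27.9, -1, 1.2], "rotation": [0, 0, 0]},
    {"gripper": 0, "travel": [-27.9, -1, 1.2], "rotation": [0, 0, 0]},
    {"gripper": 0, "travel": [-27.9, -1, 1.2], "rotation": [0, 0, 0]},
    {"gripper": 0, "travel": [0, 0, 0], "rotation": [0, 0, 0]},
    {"gripper": 0, "travel": [0, 0, 11], "rotation": [0, 0, 0]},
    {"gripper": 0, "travel": [0, 0, 11], "rotation": [0, 0, 0]},
    {"gripper": 0, "travel": [0, 0, 0], "rotation": [0, 0, 0]},
  ],
)

```text
t: 21.35
tcp_pos: [0.4141, -0.2371, 0.2738]
tool_rot: [0.69, 0.723, -0.003, -0.003]
force: [-0.5, 0.6, 0.5]
finger_gap: -0.005
```

Request:
send_rows(
  motion=[
    {"gripper": 0, "travel": [4, 0, 5.3], "rotation": [0, 0, 0]},
    {"gripper": 0, "travel": [7.8, 0, 6.1], "rotation": [0, 0, 0]},
    {"gripper": 0, "travel": [7.3, 0, 6.8], "rotation": [0, 0, 0]},
    {"gripper": 0, "travel": [6.6, 0, 7.4], "rotation": [0, 0, 0]},
    {"gripper": 0, "travel": [5.9, 0, 7.9], "rotation": [0, 0, 0]},
    {"gripper": 0, "travel": [0, 0, 0], "rotation": [0, 0, 0]},
  ],
)

```text
t: 21.85
tcp_pos: [0.414, -0.2009, 0.2439]
tool_rot: [0.691, 0.723, 0.002, -0.003]
force: [1.1, 16.0, 17.5]
finger_gap: -0.002
```

```bash
python3 - <<'E'
from h import *
s=manip.sense();print(s["t"],s["tcp_pos"],s["force"])
im=manip.snapshot("scene")[:,:,::-1]; 
a=im[185:225,270:330]; m=(a.max(2)<50).astype(np.uint8); k,l,st,ce=cv2.connectedComponentsWithStats(m); print(np.c_[st[1:],ce[1:]+[270,185]][st[1:,4]>10].round(1))
for t in(60,50,40,30,20,0):
    a=np.radians(t); print(t,proj("scene",[[.4172-.038*.11*np.cos(a),-.2982+.11*np.cos(a),.165+.11*np.sin(a)]]).round(1))
E
```

```text
21.85 [ 0.4139507  -0.20085158  0.24390218] [ 1.12185689 16.03778233 17.46431621]
[[  2.    0.   27.   20.  209.  283.  191.5]
 [  9.   20.    8.    7.   42.  283.  208. ]]
60 [[294.4 202.7]]
50 [[289.1 204.3]]
40 [[284.5 206.7]]
30 [[280.8 209.8]]
20 [[278.  213.5]]
0 [[275.4 222.2]]
```

Request:
send_rows(
  motion=[
    {"gripper": 0, "travel": [-4, 0, -1], "rotation": [0, 0, 0]},
    {"gripper": 0, "travel": [-5, 0, 0], "rotation": [0, 0, 0]},
    {"gripper": 0, "travel": [-3, 0, 0], "rotation": [0, 0, 0]},
    {"gripper": 0, "travel": [0, 0, 0], "rotation": [0, 0, 0]},
  ],
)

```text
t: 22.23
tcp_pos: [0.414, -0.2051, 0.2475]
tool_rot: [0.692, 0.721, 0.009, -0.01]
force: [0.8, 37.6, 40.7]
finger_gap: -0.005
```

```bash
cat > knob.py <<'E'
from h import *
s=manip.sense();print(s["t"],s["tcp_pos"],s["force"])
im=manip.snapshot("scene")[:,:,::-1]; 
a=im[185:235,262:330]; m=(a.max(2)<50).astype(np.uint8); k,l,st,ce=cv2.connectedComponentsWithStats(m); print(np.c_[st[1:],ce[1:]+[262,185]][st[1:,4]>10].round(1))
E
python3 knob.py
```

```text
22.2333 [ 0.41404715 -0.20509206  0.24746739] [ 0.78081516 37.5743092  40.65122943]
[[ 12.    0.   25.   26.  231.  284.1 193.6]]
```

The fingertip is in front of the ball and pressing along the lever, so I'll lift off and set it properly on top.

Request:
send_rows(
  motion=[
    {"gripper": 0, "travel": [12, 0, -10], "rotation": [0, 0, 0]},
    {"gripper": 0, "travel": [0, 0, -20], "rotation": [0, 0, 0]},
    {"gripper": 0, "travel": [0, 0, -25], "rotation": [0, 0, 0]},
    {"gripper": 0, "travel": [0, 0, 0], "rotation": [0, 0, 0]},
  ],
)

```text
t: 22.62
tcp_pos: [0.4166, -0.2087, 0.3038]
tool_rot: [0.69, 0.724, -0.002, 0.006]
force: [0.2, -0.6, -0.5]
finger_gap: -0.004
```

```bash
python3 knob.py; python3 - <<'E'
from h import *
im=manip.snapshot("top")[:,:,::-1]; sc=manip.snapshot("scene")[:,:,::-1]
cv2.imwrite("pics/k.png",np.hstack([cv2.resize(im[195:245,260:330],(400,286),interpolation=cv2.INTER_CUBIC),cv2.resize(sc[170:250,250:350],(400,286),interpolation=cv2.INTER_CUBIC)]))
plan([.4145,-.2433,.30],down(2.2))
E
```

```text
22.6167 [ 0.41663401 -0.20871313  0.30378081] [ 0.15602962 -0.55529771 -0.53113374]
[[ 13.    0.    6.    3.   13.  278.2 185.8]
 [ 20.    0.    5.    4.   18.  284.  186.3]
 [ 26.    0.   11.    5.   38.  292.8 186.7]
 [ 29.   15.    7.    7.   36.  294.3 203.2]]
N 2 travel [-17.8, -0.6, -0.2] rot [-0.06, 0.14, 0.21] | total [-35.6  -1.3  -0.4] [-0.1  0.3  0.4]
```

View pics/k.png

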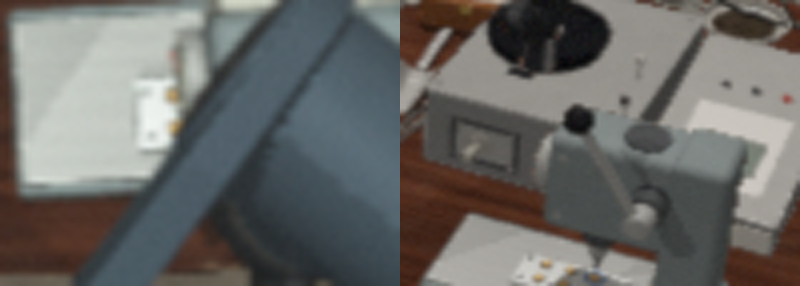

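The picture shows the lever back up at rest, with the knob at its predicted pixel, and the plunger over the ringed kernel. I'll set the fingertip slightly behind the ball's top and follow the arc from there.

Request:
send_rows(
  motion=[
    {"gripper": 0, "travel": [-20, -0.6, 0], "rotation": [0, 0, 0.2]},
    {"gripper": 0, "travel": [-20.6, -0.6, 0], "rotation": [0, 0, 0.2]},
    {"gripper": 0, "travel": [0, 0, 0], "rotation": [0, 0, 0]},
    {"gripper": 0, "travel": [0, 0, 0], "rotation": [0, 0, 0]},
    {"gripper": 0, "travel": [0, 0, 12], "rotation": [0, 0, 0]},
    {"gripper": 0, "travel": [0, 0, 12], "rotation": [0, 0, 0]},
    {"gripper": 0, "travel": [0, 0, 0], "rotation": [0, 0, 0]},
    {"gripper": 0, "travel": [0, 0, 0], "rotation": [0, 0, 0]},
  ],
)

```text
t: 23.43
tcp_pos: [0.414, -0.248, 0.275]
tool_rot: [0.694, 0.72, -0.002, -0.001]
force: [0.5, -0.2, 0.2]
finger_gap: 0.001
```

```bash
python3 knob.py; python3 - <<'E'
from h import *
plan([.4145,-.2483,.274],down(2.2))
E
```

```text
23.4333 [ 0.41400595 -0.24801834  0.27499309] [ 0.49949665 -0.19322627  0.21354157]
[[ 13.    0.   28.   22.  204.  292.4 191.7]]
N 1 travel [0.2, 0.0, 1.7] rot [-0.15, 0.21, -0.02] | total [0.2 0.  1.7] [-0.2  0.2 -0. ]
```

Request:
send_rows(
  motion=[
    {"gripper": 0, "travel": [0, 0, 2], "rotation": [0, 0, 0]},
    {"gripper": 0, "travel": [4.2, 0, 2.6], "rotation": [0, 0, 0]},
    {"gripper": 0, "travel": [4.2, 0, 2.7], "rotation": [0, 0, 0]},
    {"gripper": 0, "travel": [3.9, 0, 3], "rotation": [0, 0, 0]},
    {"gripper": 0, "travel": [3.9, 0, 3.1], "rotation": [0, 0, 0]},
    {"gripper": 0, "travel": [0, 0, 0], "rotation": [0, 0, 0]},
  ],
)

```text
t: 23.98
tcp_pos: [0.4147, -0.2315, 0.2629]
tool_rot: [0.694, 0.72, -0.001, 0.001]
force: [0.5, 3.2, 6.8]
finger_gap: -0.001
```

```bash
python3 knob.py
```

```text
23.9833 [ 0.414684   -0.23148425  0.26289741] [0.52062218 3.24367709 6.83861059]
[[ 13.    0.   24.   24.  200.  288.8 193.1]]
```

Request:
send_rows(
  motion=[
    {"gripper": 0, "travel": [5, 0, 5.5], "rotation": [0, 0, 0]},
    {"gripper": 0, "travel": [5, 0, 5.6], "rotation": [0, 0, 0]},
    {"gripper": 0, "travel": [4.8, 0, 6.4], "rotation": [0, 0, 0]},
    {"gripper": 0, "travel": [4.6, 0, 6.5], "rotation": [0, 0, 0]},
    {"gripper": 0, "travel": [0, 0, 0], "rotation": [0, 0, 0]},
  ],
)

```text
t: 24.45
tcp_pos: [0.4129, -0.2101, 0.2382]
tool_rot: [0.694, 0.72, -0.0, -0.001]
force: [0.8, 5.4, 7.8]
finger_gap: -0.003
```

```bash
python3 knob.py
```

```text
24.45 [ 0.41294843 -0.21007614  0.23824518] [0.77275323 5.41369622 7.7582651 ]
[[ 13.    0.   24.   28.  246.  284.4 195.2]]
```

Request:
send_rows(
  motion=[
    {"gripper": 0, "travel": [3, 0, 7], "rotation": [0, 0, 0]},
    {"gripper": 0, "travel": [3, 0, 7.1], "rotation": [0, 0, 0]},
    {"gripper": 0, "travel": [2.5, 0, 7.6], "rotation": [0, 0, 0]},
    {"gripper": 0, "travel": [2.5, 0, 7.7], "rotation": [0, 0, 0]},
    {"gripper": 0, "travel": [0, 0, 0], "rotation": [0, 0, 0]},
  ],
)

```text
t: 24.92
tcp_pos: [0.4124, -0.2013, 0.2082]
tool_rot: [0.694, 0.72, -0.002, -0.0]
force: [-0.1, 2.7, 4.3]
finger_gap: -0.0
```

```bash
python3 knob.py
```

```text
24.9167 [ 0.41239139 -0.20131531  0.20823465] [-0.12467718  2.68650487  4.2603961 ]
[[  9.    0.   28.   35.  374.  281.4 197.7]]
```

Request:
send_rows(
  motion=[
    {"gripper": 0, "travel": [2.5, 0, 8], "rotation": [0, 0, 0]},
    {"gripper": 0, "travel": [2.5, 0, 8], "rotation": [0, 0, 0]},
    {"gripper": 0, "travel": [1.5, 0, 7.5], "rotation": [0, 0, 0]},
    {"gripper": 0, "travel": [0.5, 0, 5], "rotation": [0, 0, 0]},
    {"gripper": 0, "travel": [0, 0, 2.5], "rotation": [0, 0, 0]},
    {"gripper": 0, "travel": [0, 0, 2], "rotation": [0, 0, 0]},
    {"gripper": 0, "travel": [0, 0, 0], "rotation": [0, 0, 0]},
  ],
)

```text
t: 25.55
tcp_pos: [0.4127, -0.1962, 0.1761]
tool_rot: [0.694, 0.72, -0.002, 0.001]
force: [0.3, 4.3, 8.6]
finger_gap: 0.001
```

```bash
python3 knob.py
```

```text
25.55 [ 0.41267695 -0.19615071  0.17614434] [0.26184289 4.27715914 8.64525324]
[[  7.    0.   30.   42.  538.  279.5 199.8]]
```

Request:
send_rows(
  motion=[
    {"gripper": 0, "travel": [0, 0, 2], "rotation": [0, 0, 0]},
    {"gripper": 0, "travel": [0, 0, 0], "rotation": [0, 0, 0]},
    {"gripper": 0, "travel": [0, 0, 0], "rotation": [0, 0, 0]},
  ],
)

```text
t: 25.85
tcp_pos: [0.4128, -0.1961, 0.1754]
tool_rot: [0.694, 0.72, -0.002, 0.001]
force: [-1.5, 5.6, 17.3]
finger_gap: 0.0
```

The lever is at its stop: the force doubled to 17 N while the tip moved only 0.7 mm. I'll hold it there for more than a second.

Request:
send_rows(
  motion=[
    {"gripper": 0, "travel": [0, 0, 0.5], "rotation": [0, 0, 0]},
    {"gripper": 0, "travel": [0, 0, 0], "rotation": [0, 0, 0]},
    {"gripper": 0, "travel": [0, 0, 0], "rotation": [0, 0, 0]},
    {"gripper": 0, "travel": [0, 0, 0], "rotation": [0, 0, 0]},
    {"gripper": 0, "travel": [0, 0, 0], "rotation": [0, 0, 0]},
    {"gripper": 0, "travel": [0, 0, 0], "rotation": [0, 0, 0]},
    {"gripper": 0, "travel": [0, 0, 0], "rotation": [0, 0, 0]},
    {"gripper": 0, "travel": [0, 0, 0], "rotation": [0, 0, 0]},
    {"gripper": 0, "travel": [0, 0, 0], "rotation": [0, 0, 0]},
    {"gripper": 0, "travel": [0, 0, 0], "rotation": [0, 0, 0]},
    {"gripper": 0, "travel": [0, 0, 0], "rotation": [0, 0, 0]},
    {"gripper": 0, "travel": [0, 0, 0], "rotation": [0, 0, 0]},
  ],
)

```text
t: 26.85
tcp_pos: [0.4128, -0.1961, 0.1752]
tool_rot: [0.694, 0.72, -0.002, 0.002]
force: [-2.2, 6.2, 18.0]
finger_gap: -0.002
```

Request:
send_rows(
  motion=[
    {"gripper": 0, "travel": [0, 0, 0], "rotation": [0, 0, 0]},
    {"gripper": 0, "travel": [0, 0, 0], "rotation": [0, 0, 0]},
    {"gripper": 0, "travel": [0, 0, 0], "rotation": [0, 0, 0]},
    {"gripper": 0, "travel": [0, 0, -2], "rotation": [0, 0, 0]},
    {"gripper": 0, "travel": [0, 0, -4], "rotation": [0, 0, 0]},
    {"gripper": 0, "travel": [-0.5, 0, -7], "rotation": [0, 0, 0]},
    {"gripper": 0, "travel": [-1, 0, -8], "rotation": [0, 0, 0]},
    {"gripper": 0, "travel": [-2, 0, -8], "rotation": [0, 0, 0]},
    {"gripper": 0, "travel": [-2.5, 0, -8], "rotation": [0, 0, 0]},
    {"gripper": 0, "travel": [-2.5, 0, -7.7], "rotation": [0, 0, 0]},
    {"gripper": 0, "travel": [-3, 0, -7.5], "rotation": [0, 0, 0]},
    {"gripper": 0, "travel": [-3.5, 0, -7], "rotation": [0, 0, 0]},
  ],
)

```text
t: 27.85
tcp_pos: [0.4131, -0.2113, 0.2335]
tool_rot: [0.694, 0.72, -0.002, 0.001]
force: [0.6, -1.0, 1.4]
finger_gap: -0.002
```

Request:
send_rows(
  motion=[
    {"gripper": 0, "travel": [-4, 0, -7], "rotation": [0, 0, 0]},
    {"gripper": 0, "travel": [-4.6, 0, -6.5], "rotation": [0, 0, 0]},
    {"gripper": 0, "travel": [-4.8, 0, -6.4], "rotation": [0, 0, 0]},
    {"gripper": 0, "travel": [-5, 0, -5.8], "rotation": [0, 0, 0]},
    {"gripper": 0, "travel": [-5, 0, -6], "rotation": [0, 0, 0]},
    {"gripper": 0, "travel": [-4, 0, -6], "rotation": [0, 0, 0]},
    {"gripper": 0, "travel": [-4, 0, -6], "rotation": [0, 0, 0]},
    {"gripper": 0, "travel": [-4, 0, -8], "rotation": [0, 0, 0]},
    {"gripper": 0, "travel": [0, 0, -10], "rotation": [0, 0, 0]},
    {"gripper": 0, "travel": [0, 0, -20], "rotation": [0, 0, 0]},
    {"gripper": 0, "travel": [0, 0, -20], "rotation": [0, 0, 0]},
  ],
)

```text
t: 28.77
tcp_pos: [0.4141, -0.2454, 0.3348]
tool_rot: [0.694, 0.72, -0.002, -0.0]
force: [-0.2, -0.4, 0.1]
finger_gap: 0.001
```

```bash
python3 - <<'E'
from h import *
c=plan([.43,-.05,.30],down(2.2),6); c=plan([.464,-.09,.105],lean(2.5,34),7,cur=c)
E
```

```text
N 6 travel [32.5, 3.9, 5.7] rot [-0.03, 0.02, -0.01] | total [194.8  23.3  34.2] [-0.2  0.1 -0.1]
N 7 travel [1.3, 4.6, 28.9] rot [-0.01, -4.86, -0.04] | total [-41.3  32.4 195. ] [ -0.1 -34.   -0.3]
```

Request:
send_rows(
  motion=[
    {"gripper": 0, "travel": [32.5, 3.9, 0], "rotation": [0, 0, 0]},
    {"gripper": 0, "travel": [32.5, 3.9, 0], "rotation": [0, 0, 0]},
    {"gripper": 0, "travel": [32.5, 3.9, 5.7], "rotation": [0, 0, 0]},
    {"gripper": 0, "travel": [32.5, 3.9, 9.4], "rotation": [0, 0, 0]},
    {"gripper": 0, "travel": [32.5, 3.9, 9.4], "rotation": [0, 0, 0]},
    {"gripper": 0, "travel": [32.5, 3.9, 9.4], "rotation": [0, 0, 0]},
    {"gripper": 0, "travel": [0, 0, 0], "rotation": [0, 0, 0]},
  ],
)

```text
t: 29.35
tcp_pos: [0.4283, -0.0449, 0.2982]
tool_rot: [0.692, 0.722, -0.002, -0.002]
force: [-0.7, -0.3, 0.1]
finger_gap: 0.002
```

Request:
send_rows(
  motion=[
    {"gripper": 60, "travel": [1.3, 4.6, 28.9], "rotation": [0, -4.86, 0]},
    {"gripper": 60, "travel": [1.3, 4.6, 28.9], "rotation": [0, -4.86, 0]},
    {"gripper": 60, "travel": [1.3, 4.6, 28.9], "rotation": [0, -4.86, 0]},
    {"gripper": 60, "travel": [1.3, 4.6, 28.9], "rotation": [0, -4.86, 0]},
    {"gripper": 60, "travel": [1.3, 4.6, 28.9], "rotation": [0, -4.86, 0]},
    {"gripper": 60, "travel": [1.3, 4.6, 28.9], "rotation": [0, -4.86, 0]},
    {"gripper": 60, "travel": [1.3, 4.6, 28.9], "rotation": [0, -4.86, 0]},
    {"gripper": 60, "travel": [0, 0, 0], "rotation": [0, 0, 0]},
    {"gripper": 60, "travel": [0, 0, 0], "rotation": [0, 0, 0]},
  ],
)

```text
t: 30.1
tcp_pos: [0.4621, -0.09, 0.1068]
tool_rot: [0.664, 0.69, -0.203, 0.204]
force: [0.0, 0.1, -0.6]
finger_gap: 0.704
```

```bash
python3 ring.py; python3 - <<'E'
from h import *
import pickle
c,im=pickle.load(open("wl.pkl","rb"))
p=proj("wrist",[[.4815,-.2507,.04]],c)[0].round().astype(int); print("tip pred",p)
for r in range(p[1]-6,p[1]+5): print(r,im[r,p[0]-7:p[0]+8].max(2) if False else im[r,p[0]-7:p[0]+8].max(1))
sc=manip.snapshot("scene")[:,:,::-1]
a=sc[190:232,265:310]; m=(a.max(2)<50).astype(np.uint8); k,l,st,ce=cv2.connectedComponentsWithStats(m); print("knob",np.c_[st[1:],ce[1:]+[265,190]][st[1:,4]>8].round(1))
t=manip.snapshot("top")[:,:,::-1]
for n,i in(("scene",sc),("top",t)):
    h=cv2.cvtColor(i,cv2.COLOR_BGR2HSV); m=((h[...,0]>108)&(h[...,0]<130)&(h[...,1]>150)).astype(np.uint8); k,l,st,ce=cv2.connectedComponentsWithStats(m); print(n,"cap",st[1:][st[1:,4]>5].tolist(),"mouth/top at",proj(n,[[.487,.307,.092],[.487,.307,.147]]).round(0).tolist())
for n,i in(("scene",sc),("top",t)):
    d=np.abs(i.astype(int)-cv2.imread(f"pics/{n}0_raw.png").astype(int)).max(2)>60; k,l,st,ce=cv2.connectedComponentsWithStats(d.astype(np.uint8)); print(n,"changed",[s.tolist() for s in st[1:] if s[4]>15])
E
```

```text
30.1 [ 0.4621 -0.09    0.1068] [-0.0818  0.6317  1.9692 -0.9652  0.7315  0.68  ] [ 0.0342  0.0938 -0.6341] 0.7040644126673206 tilt 33.51499004439378
ring px [262 247  18   8  74] ((481.8172912597656, -252.32125854492188), (17.47335433959961, 19.178117752075195), 13.853315353393555)
kern [[251.3182 232.       0.4591  -0.2052]
 [270.8696 232.1304   0.4787  -0.2045]
 [252.2    243.0286   0.4605  -0.2275]
 [270.2727 242.9091   0.4797  -0.2263]
 [252.6207 252.6552   0.4614  -0.2494]
 [270.5    252.6667   0.4816  -0.2485]
 [229.3975 296.4728   0.4283  -0.4015]
 [237.9565 318.2609   0.4389  -0.5322]]
tip at px [[270.9263 263.5513]
 [271.0969 262.5714]]
tip pred [270 264]
258 [188 188 191 193 193 191 190 191 191 194 194 184 255 255 255]
259 [187 188 191 192 191 192 190 189 190 193 192 179 255 255 255]
260 [188 189 190 192 192 191 190 189 190 193 189 242 255 255 255]
261 [190 191 193 193 194 195 194 192 194 196 191 255 255 255 255]
262 [203 204 206 206 206 206 209 209 215 216 212 215 237 255 255]
263 [93 93 92 91 91 93 88 78 72 77 83 80 74 72 71]
264 [113 111 113 113 116 104  77  64  59  45 1
[... 854 characters left out ...]
, [249, 239, 38, 11, 110], [167, 291, 39, 63, 925], [69, 308, 52, 67, 1652], [169, 354, 19, 24, 235], [178, 379, 9, 5, 24]]
top changed [[190, 187, 8, 9, 36], [218, 203, 11, 14, 107], [226, 202, 10, 11, 47], [162, 211, 31, 24, 381], [254, 216, 38, 9, 102], [135, 239, 22, 7, 103], [122, 242, 9, 3, 16], [187, 246, 19, 41, 330], [98, 260, 8, 7, 31], [165, 263, 17, 7, 47], [0, 287, 36, 30, 413], [188, 294, 3, 8, 17], [100, 302, 82, 82, 1524], [184, 309, 86, 75, 2035], [71, 313, 12, 19, 126], [249, 333, 6, 6, 20], [86, 343, 9, 7, 36], [89, 354, 12, 8, 36], [223, 356, 18, 4, 23], [101, 359, 12, 18, 65], [261, 358, 18, 15, 143], [259, 370, 12, 14, 115], [274, 374, 7, 10, 47], [105, 376, 11, 7, 29]]
```

Request:
send_rows(
  motion=[
    {"gripper": 60, "travel": [0, 0, -40], "rotation": [0, 0, 0]},
    {"gripper": 60, "travel": [0, 0, -40], "rotation": [0, 0, 0]},
    {"gripper": 60, "travel": [-10, -30, -20], "rotation": [0, 6, 0]},
    {"gripper": 60, "travel": [-10, -30, -20], "rotation": [0, 6, 0]},
    {"gripper": 60, "travel": [-5, -30, -20], "rotation": [0, 6, 0]},
    {"gripper": 60, "travel": [0, 0, 0], "rotation": [0, 0, 0]},
    {"gripper": 60, "travel": [0, 0, 0], "rotation": [0, 0, 0]},
  ],
)

```text
t: 30.83
tcp_pos: [0.3765, -0.0447, 0.2412]
tool_rot: [0.689, 0.71, -0.099, 0.106]
force: [1.2, -0.2, -0.3]
finger_gap: 0.705
```

```bash
python3 - <<'E'
from h import *
s=manip.sense();print(s["t"],s["tcp_pos"],s["qd"].round(3),s["force"])
B={"glue":("scene",225,188,16,28),"dish":("top",216,198,24,22),"dish_s":("scene",223,217,22,18),"glue_t":("top",203,172,14,16),"jar":("scene",150,197,16,26),"jar_t":("top",132,222,20,18),"pot":("scene",155,182,16,26),"carton":("scene",345,245,20,26),"brass":("scene",342,270,12,18),"weight_t":("top",350,219,14,14)}
im={n:(manip.snapshot(n)[:,:,::-1].copy(),cv2.imread(f"pics/{n}0_raw.png")) for n in("scene","top")}
for k,(n,x,y,w,h) in B.items():
    a,b=im[n]; r=cv2.matchTemplate(a[y-8:y+h+8,x-8:x+w+8],b[y:y+h,x:x+w],cv2.TM_CCOEFF_NORMED); _,v,_,l=cv2.minMaxLoc(r); print(k,round(v,2),"shift px",l[0]-8,l[1]-8)
E
```

```text
30.8333 [ 0.3765157  -0.04474551  0.24117763] [ 0.032  0.093 -0.024 -0.025 -0.022  0.026] [ 1.18413051 -0.24510432 -0.30999755]
glue 0.92 shift px 0 1
dish 0.99 shift px 0 0
dish_s 1.0 shift px 0 0
glue_t 1.0 shift px 0 0
jar 1.0 shift px 0 0
jar_t 1.0 shift px 0 0
pot 0.87 shift px 0 0
carton 1.0 shift px 0 0
brass 1.0 shift px 0 0
weight_t 1.0 shift px 0 0
```

Nothing else has moved, so I'm handing in.

```bash
python3 -c "
from station import manip
print(manip.sign_off())"
```

```text
the job is handed in; nothing more can be done
None
```

The job is done and handed in at about 31 s. I stood the marker tail-down in the pen pot and laid the kernel plate flat on the tester's table. I slid the plate in with a leaned grip, let it go, then pulled the lever to its stop, held it for more than a second and let it come all the way up.

**Last checks**
- **Ringed kernel:** right after letting go, the ring's centre was within about 0.5 mm of the plunger tip. The last, more distant view put it 1 to 1.5 mm off along the tester's x axis, where a pixel covers 2 to 3 mm.
- **Lever:** it stopped against about 17 to 18 N. The knob is back at the pixel where it started.
- **Marker:** its cap shows above the pot at the expected height, leaning a little against the rim.
- **Bystanders:** the glue stick, dish, jar, carton and brass weight match the first pictures. The only difference was 1 pixel for the glue stick in one view and none in the other.

**What went wrong:** on my first try at the lever the fingertip slipped in front of the knob. It pressed along the lever with about 55 N in total, and the lever was part-way down at that moment. I backed off, the lever sprang back up, and the second pull went cleanly. The force passed through the fingertips; I can't tell whether the 40 N limit on the gripper's body counts it.

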